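# Seat a control module in its rack with the ejector levers

## Robot

A 6-joint arm with a two-finger parallel gripper is mounted at the origin on the work surface. World frame = base frame: x ahead of the robot, y to its left, z up, the work surface at z = 0. Lengths are in m, angles in rad, forces in N, time in s.
With the tool pointing down it reaches from about 0.375 to 0.975 m from the base axis. Payload 3.8 kg.
Tool frame: the origin (TCP) lies at the very end of the fingers, on their centre line; the grasp point (between the pads) lies 19 mm behind it; z points along the fingers, y is the line along which they close (so a half turn about z gives the same grasp; the last joint's range is limited). The gripper opens to 85 mm and grips with 20 to 120 N. Pads are 22 mm wide; open, the fingers measure 114 mm over their backs; the gripper's body (76 mm by 85 mm) begins 54 mm behind the grasp point. The pads swing forward as they close: fully open they stand 13 mm farther back than shut.
Start: joints at [1.239, 0.264, 1.604, -0, 1.274, -0.037], TCP at [0.196, 0.646, 0.2] pointing down, gripper open.
Joint ranges: [-2.63, 2.63], [-0.94, 2.18], [0.31, 2.57], [-1.31, 4.45], [0, 2.66], [-2.55, 2.55]. Speed limits (rad/s): [2.57, 2.57, 3.14, 3.14, 3.14, 3.14].

## Interface

Orientations are given as a rotation vector (axis times angle).
In Python, from workcell import read_state, read_camera, calibration, finish_job gives the robot as it stands.
- The arm moves only by the tool step_arm, never from a script. Its argument "commands" is a list of rows, each an object of numbers: "fingers": the gripper's target within -1 to 1 (shut at 1, half-way at 0, fully open at -1); "dx", "dy", "dz": the shift along the tool's x, y, z in m; "roll": the turn about the tool's z in degrees. In form: [{"fingers": .., "dx": .., "dy": .., "dz": .., "roll": ..}, ...]. A call has 1 to 8 rows; each row is the pose to reach, as a shift and turn from the pose commanded when the call began, along the tool's axes at that moment; what a row does not reach only later rows make up. A row lasts 1/8 s, in which the tool goes at most 62.5 mm and 10.7 degrees, less where a joint would pass 70% of its speed; a pose out of reach is approached as far as the arm can. A call with a gripper value outside its range is refused whole. The fingers move at their own pace and stop on an object; "squeeze" is the grip in N (left out, the last holds). Time passes only in rows, so rows that repeat a pose let the fingers close. It gives the time, the measured TCP pose, the force, the opening and the grip force at its end, in the units of the state.
- read_state(): the state, without advancing time (a new reading comes with each control period).
- read_camera(name): name is "side" or "top" or "wrist"; returns (picture, depth): 384x512x3 uint8, blue, green, red; 384x512 float32, m along the optical axis (not along the pixel's ray), 0 where there is no reading.
- calibration(name): a dict with "intrinsics" (3x3 intrinsics, pixels), "world_to_cam" (4x4, takes a point from world to camera coordinates). Camera axes: x right, y up, looking along -z (the intrinsics and any distortion apply to the point x, -y, -z); pixel columns grow to the right and rows downward; lengths in m; the calibration is good to about 2 mm. The wrist camera is an equidistant fisheye: a pixel r from the principal point sees the ray r / f radians off the axis. A picture is of the moment at which its call begins: read the wrist's pose just before it. calibration takes no time and is no camera call; for the wrist camera it gives the pose at the moment of the call.
- finish_job(): hands the job in; it is judged then, once.
The state is a dict: "time": time; "q": joint angles; "joint_vel": joint speeds; "joint_torque": joint torques, N m; "tool_pos": TCP position; "tcp_rot": TCP orientation; "wrist_force": force on the tool from outside, world axes, zero at the start; "torque": the same for the moment, N m; "width": opening from 0.0 (shut) to 1.0 (fully open); "grip_force": force on a finger pad.
Only numpy, scipy, OpenCV 4.12 (cv2) and the standard library are available. Lean on these libraries where they do the work, as an engineer would, in place of code of your own. Each camera call takes 0.05 s, during which the arm holds its last target. There are 200 camera calls.

## Task

Take the long control module out of its wooden stand and slide it down between the guides of the card rack until it rests there, with both ejector levers still swung out. Then push the two levers inward until each has forced its end of the module fully home on its hard stop. Feel for the stop and never force a lever beyond it, and leave the short module standing where it is.

Things in the scene. Friction and masses are not known exactly. Their poses are not given: they have to be found in the camera images.
- module: the long module: upright aluminium cassette 14 mm thick (x), 120 mm long (y), 85 mm high (z), 0.3 to 0.5 kg; origin at the centre of its underside, same both ways round. A steel tab (6 x 6 mm) sticks out 16 mm from each end, 24 to 30 mm above the underside. It starts upright in a wooden stand, its underside 10 mm above the table.
- module_top (a point): centre of the long module's top face, 85 mm above its underside; grip it here across its 14 mm thickness (its x). In the stand (70 mm wide, 30 mm high) its lowest 20 mm are in a slot with 1 mm play.
- short_module: bystander: like the long module but 84 mm long (y), in its own stand; origin at the centre of its underside. The two stands may have changed places. Not to be disturbed.
- rack: the fixed card rack: grey base plate 90 x 230 x 10 mm, origin at the centre of its underside on the table. The module's slot runs along its y, centred on the origin. At each end are two guide walls 17 mm apart (43 to 61 mm from the centre along y) and two end posts (inner faces 62 mm from the centre, a 9 mm gap between them for the tab).
- mouth (a point): centre of the rack's slot at the height of the guides' top, 73 mm above the table; axes as the rack. Guides flare over the top 11 mm and catch about 7 mm each way; below, the module has 1.5 mm play each side in x and 2 mm in y. Let go, it rests on sprung contacts or on the levers' toes with its underside 29 to 39 mm above the table.
- tip_left (a point): centre of the thumb bar of the ejector lever at the rack's +y end: smooth black bar, 12 mm diameter, 36 mm long along the rack's x, on a 7 mm thick, 20 mm wide arm. It stands 82 mm from the lever's pin; the pin (along the rack's x) lies 90 mm from the rack's centre along y, 50 mm above the table. Push it inward from outside with shut fingers; it is too slippery to pinch.
- tip_right (a point): the same for the lever at the rack's -y end.
- lever_left (a joint): angle of the lever at the rack's +y end, rad: 0 upright, growing as it swings outward, at most 1.1; starts at 0.93 to 1.05. Stays where it is left. Square to its arm the thumb bar takes 2 to 3 N, 3 to 5 N while it presses the module onto the contacts; then it stops firmly, between 0 and 0.45 rad depending on the stop's height. At 7 to 10 N it is home; over 15 N bends it.
- lever_right (a joint): the same for the lever at the rack's -y end.
- strip_left (a joint): how far the sprung brass contact strip under the +y end of the module is pressed down, m: 0 free, about 0.004 when that end is fully home. Home is where the tab rests on a hard steel stop and the module's underside is 25 to 35 mm above the table: the stops' height differs from rack to rack and shows only by feel.
- strip_right (a joint): the same under the -y end.
Things that resemble listed ones, but are neither listed nor needed, are in the scene too. Several things have the shape of the rack; the one meant has the colours described above.

How it is judged:
By the outcome, as a careful person would: the job done as asked, in the order asked, and still so for the second after the job is handed in, with the robot touching nothing.
It also fails if it takes over 61 s, if anything falls off the work surface, if the arm or the gripper's body presses on something with over 40 N, if the wrist force passes 120 N, or if a joint passes its speed limit or range.

## Working session

There is one attempt and no reset: what is moved stays moved. The work goes in short steps, Python scripts to look and compute and a tool call to move; the robot and the scene stay as the last step left them, time stands still between calls to the robot, and variables do not carry over. Pictures are saved under pics/ and viewed, at most 10 in all, crops included, and the job is handed in when it is done.

Besides the shell and the picture viewer there is one more tool, called after "Emit:" in YAML: its name, and indented under it one key for each argument. step_arm: Moves the arm, as the interface text tells. Its arguments: {"type":"object","properties":{"commands":{"type":"array","items":{"type":"object","properties":{"fingers":{"type":"number"},"dx":{"type":"number"},"dy":{"type":"number"},"dz":{"type":"number"},"roll":{"type":"number"}}}},"squeeze":{"type":"number"}},"required":["commands"]}

```bash
mkdir -p pics; ls; cat > h.py <<'E'
import numpy as np, cv2
from workcell import read_state, read_camera, calibration, finish_job
def cloud(name):
    """picture, world points per pixel (HxWx3), valid mask"""
    c=calibration(name); im,d=read_camera(name)
    K=np.array(c["intrinsics"]); T=np.linalg.inv(np.array(c["world_to_cam"]))
    v,u=np.mgrid[:d.shape[0],:d.shape[1]]
    x=(u-K[0,2])/K[0,0]; y=(v-K[1,2])/K[1,1]
    if name=="wrist":
        r=np.hypot(x,y)+1e-9; k=np.tan(r)/r; x=x*k; y=y*k
    p=np.stack([x*d,-y*d,-d],-1)@T[:3,:3].T+T[:3,3]
    return im,p,d>0
E
python3 - <<'E'
from h import *
print(read_state())
for n in("top","side"):
    c=calibration(n); print(n,c)
    im,p,m=cloud(n); cv2.imwrite(f"pics/{n}0.png",im); np.savez(f"pics/{n}0.npz",im=im,p=p,m=m)
a=cv2.imread("pics/top0.png");
cv2.imwrite("pics/top0b.png",cv2.resize(a,(800,600)))
E
```

```text
pics
{'time': 0.0, 'q': array([ 1.23909123e+00,  2.64762697e-01,  1.60535294e+00,  2.62251188e-05,
        1.27370676e+00, -3.69248510e-02]), 'joint_vel': array([-0.00089848, -0.00082725, -0.00073249,  0.00190961, -0.00082764,
        0.00059184]), 'joint_torque': array([ 3.78982650e-04, -5.15111768e+01, -3.67323947e+01,  3.23324343e-05,
        1.30270561e-02, -5.23661618e-05]), 'tool_pos': array([0.19585824, 0.64513299, 0.19886705]), 'tcp_rot': array([-0.46131311, -3.10709841,  0.00343545]), 'wrist_force': array([0.40143867, 0.28307328, 0.19894301]), 'torque': array([-0.04345706,  0.04387333,  0.00444649]), 'grip_force': 0.0, 'width': 1.0032565145024603}
top {'intrinsics': array([[452.93265916,   0.        , 255.05910998],
       [  0.        , 452.93265916, 189.63900707],
       [  0.        ,   0.        ,   1.        ]]), 'world_to_cam': array([[ 0.02695816, -0.99953083,  0.01453858, -0.00352326],
       [ 0.98808965,  0.02884814,  0.15115101, -0.42041509],
       [-0.15149951,  0.01029067,  0.98840376, -1.19558322],
       [ 0.        ,  0.        ,  0.        ,  1.        ]])}
side {'intrinsics': array([[360.15279926,   0.        , 260.55393785],
       [  0.        , 360.15279926, 190.85971517],
       [  0.        ,   0.        ,   1.        ]]), 'world_to_cam': array([[ 0.72544289, -0.68821008,  0.00997478, -0.28962118],
       [ 0.52928218,  0.56706401,  0.63110917, -0.26786632],
       [-0.43999203, -0.45255419,  0.77562989, -0.87441434],
       [ 0.        ,  0.        ,  0.        ,  1.        ]])}
```

View pics/top0b.png

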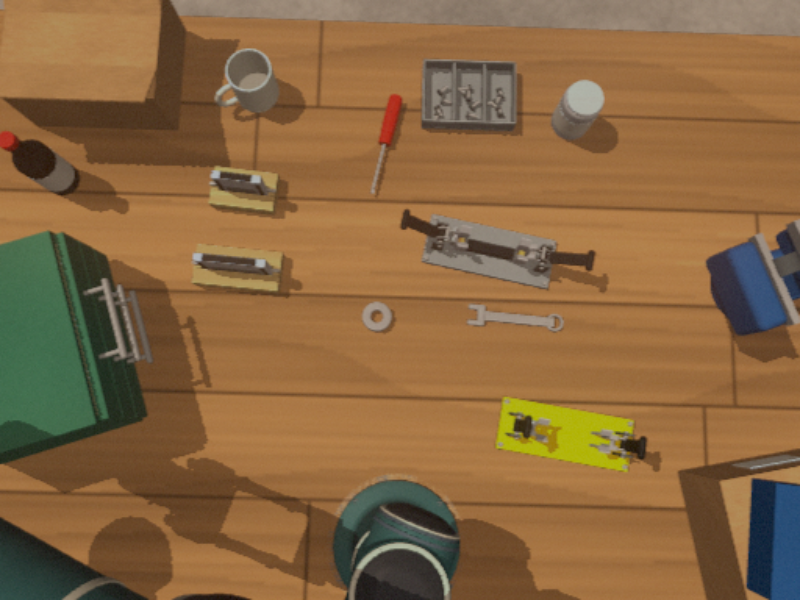

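View pics/side0.png

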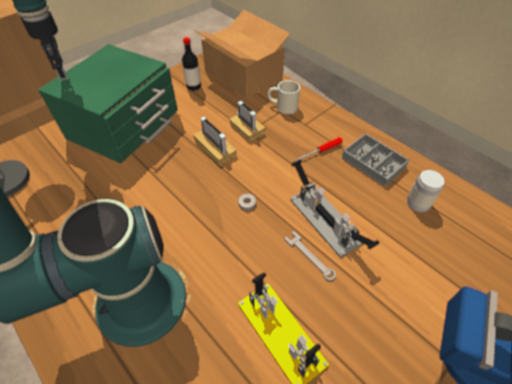

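The top view (800x600) shows two stands. The module in the one at (237,265) looks longer than the one at (243,185). The grey rack is at (490,250), with its levers out at (410,220) and (590,260). The yellow plate at (566,434) has the rack's shape but the wrong colour.

```bash
python3 - <<'E'
from h import *
z=np.load("pics/top0.npz"); im,p,m=z["im"],z["p"],z["m"]
s=512/800
def box(u0,v0,u1,v1):
    k=np.zeros(m.shape,bool); k[int(v0*s):int(v1*s),int(u0*s):int(u1*s)]=1; return k&m
def rect(k,n):
    q=p[k][:,:2].astype(np.float32); 
    if len(q)<4: print(n,len(q));return
    print(n,len(q),cv2.minAreaRect(q*1000),"z",np.percentile(p[k][:,2],[5,50,95]).round(4))
for n,b in dict(A=(190,235,290,300),B=(200,160,285,220)).items():
    k=box(*b); rect(k&(p[...,2]>.085),n+" top"); rect(k&(p[...,2]>.02)&(p[...,2]<.04),n+" stand")
k=box(395,200,610,300); Z=p[...,2]
rect(k&(Z>.006)&(Z<.02),"plate"); rect(k&(Z>.06),"high")
for t,b in dict(L=(395,200,428,240),R=(570,240,610,280)).items():
    kk=box(*b)&(Z>.05); rect(kk,"tip"+t)
    print(p[kk].round(3)[::6])
print("table z",np.median(Z[box(300,330,350,380)]))
a=im[95:200,110:400]; cv2.imwrite("pics/crop1.png",cv2.resize(a,(800,290),interpolation=cv2.INTER_CUBIC))
E
```

```text
A top 277 ((464.7193603515625, 291.1898193359375), (121.44127655029297, 14.928936958312988), 85.95941925048828) z [0.0881 0.0941 0.0982]
A stand 1009 ((465.24066162109375, 291.58148193359375), (153.08154296875, 71.26632690429688), 85.91402435302734) z [0.0249 0.0297 0.034 ]
B top 194 ((607.1486206054688, 288.0984802246094), (83.67733764648438, 15.220845222473145), 84.51738739013672) z [0.0873 0.0946 0.0982]
B stand 701 ((607.2044677734375, 289.4457092285156), (117.15879821777344, 72.09606170654297), 84.7880630493164) z [0.024  0.0295 0.0353]
plate 1561 ((518.53076171875, -187.0128173828125), (345.13421630859375, 166.79469299316406), 89.3378677368164) z [0.0066 0.0096 0.0143]
high 677 ((511.87091064453125, -154.0245361328125), (328.3965759277344, 38.54404830932617), 79.322021484375) z [0.0618 0.0751 0.1015]
tipL 151 ((541.3447265625, -13.043352127075195), (40.904136657714844, 32.35509490966797), 89.81978607177734) z [0.0762 0.0935 0.1056]
[[ 0.557  0.003  0.1  ]
 [ 0.553 -0.003  0.104]
 [ 0.552 -0.005  0.1  ]
 [ 0.545  0.005  0.102]
 [ 0.55  -0.011  0.089]
 [ 0.543 -0.005  0.101]
 [ 0
[... 564 characters left out ...]
3.7532575130462646) z [0.077  0.0886 0.098 ]
[[ 0.498 -0.309  0.096]
 [ 0.496 -0.314  0.095]
 [ 0.495 -0.289  0.082]
 [ 0.493 -0.307  0.092]
 [ 0.493 -0.282  0.077]
 [ 0.492 -0.296  0.084]
 [ 0.489 -0.307  0.101]
 [ 0.49  -0.284  0.081]
 [ 0.488 -0.297  0.091]
 [ 0.486 -0.31   0.1  ]
 [ 0.487 -0.286  0.083]
 [ 0.486 -0.3    0.088]
 [ 0.485 -0.315  0.093]
 [ 0.485 -0.29   0.08 ]
 [ 0.482 -0.302  0.093]
 [ 0.482 -0.276  0.08 ]
 [ 0.482 -0.292  0.08 ]
 [ 0.479 -0.303  0.096]
 [ 0.48  -0.28   0.076]
 [ 0.478 -0.292  0.088]
 [ 0.476 -0.305  0.098]
 [ 0.477 -0.284  0.079]
 [ 0.475 -0.297  0.092]
 [ 0.474 -0.312  0.095]
 [ 0.47  -0.302  0.091]
 [ 0.466 -0.306  0.095]]
table z -0.0008049782469770062
```

View pics/crop1.png

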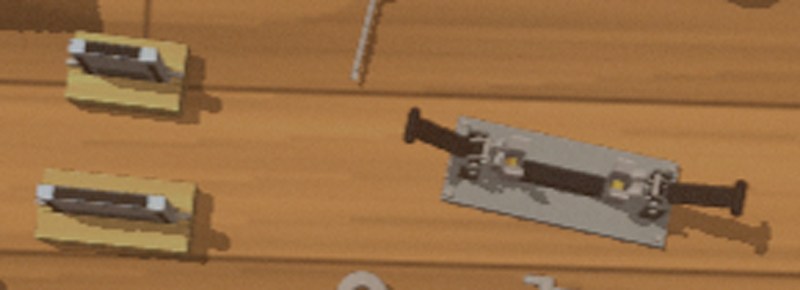

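Confirmed in the crop: the lower stand (118,215) holds the 121 mm module, which is the long one, and the upper (125,70) holds the 84 mm short one. The grey rack is at (565,180), with thumb bars at (412,125) and (740,197). Next I refine the rack by colour.

```bash
cat > rack.py <<'E'
from h import *
z=np.load("pics/top0.npz"); im,p,m=z["im"],z["p"],z["m"]
# ray onto plane z
c=calibration("top");K=c["intrinsics"];T=np.linalg.inv(c["world_to_cam"])
def cast(uv,h):
    uv=np.asarray(uv,float).reshape(-1,2)
    r=np.c_[(uv[:,0]-K[0,2])/K[0,0],-(uv[:,1]-K[1,2])/K[1,1],-np.ones(len(uv))]@T[:3,:3].T
    return T[:3,3]+r*((h-T[2,3])/r[:,2])[:,None]
hsv=cv2.cvtColor(im,cv2.COLOR_BGR2HSV)
g=np.zeros(m.shape,np.uint8); g[125:200,250:395]=(hsv[125:200,250:395,1]<70)&(hsv[125:200,250:395,2]>60)
Z=p[...,2]; g[(Z>.02)|(Z<.003)]=0
g=cv2.morphologyEx(g,cv2.MORPH_CLOSE,np.ones((7,7)))
cs,_=cv2.findContours(g,cv2.RETR_EXTERNAL,cv2.CHAIN_APPROX_NONE)
cc=max(cs,key=cv2.contourArea); h=cv2.convexHull(cc)[:,0]
w=cast(h,.01)
r=cv2.minAreaRect((w[:,:2]*1000).astype(np.float32)); print("plate",r)
print("px", cv2.minAreaRect(cc))
# guides: high non-black in the middle
ctr=np.array([r[0][0],r[0][1]])/1000
for lo,hi in((.066,.078),(.058,.08)):
    k=(hsv[...,2]>70)&(hsv[...,1]<90)&m&(Z>lo)&(Z<hi)&(np.hypot(p[...,0]-ctr[0],p[...,1]-ctr[1])<.08)
    q=p[k]; print("guides",len(q),cv2.minAreaRect((q[:,:2]*1000).astype(np.float32)))
# black bars
k=(hsv[...,2]<75)&m&(Z>.04)
for n,sgn in(("L",1),("R",-1)):
    kk=k&(np.hypot(p[...,0]-ctr[0],p[...,1]-ctr[1])<.2)&(sgn*(p[...,1]-ctr[1])>.1)
    q=p[kk]; print(n,len(q)); np.save(f"pics/tip{n}.npy",q)
    a=np.deg2rad(r[2] if r[1][0]>r[1][1] else r[2]-90); ey=np.array([np.cos(a),np.sin(a)]); ey*=np.sign(ey[1]); ex=np.array([ey[1],-ey[0]])
    l=np.c_[(q[:,:2]-ctr)@ex,(q[:,:2]-ctr)@ey,q[:,2]]; far=sgn*l[:,1]
    wd=np.abs(l[:,0]-np.median(l[:,0]))>.012; b=l[wd]
    print(" bar pts",len(b),b.mean(0).round(4),b.min(0).round(4),b.max(0).round(4),"far",np.percentile(far,98))
E
python3 rack.py
```

```text
plate ((511.1168212890625, -150.9486846923828), (228.2141571044922, 89.30619812011719), 79.13158416748047)
px ((313.0, 160.5), (82.12529754638672, 31.227157592773438), 12.264774322509766)
guides 115 ((513.1216430664062, -147.38986206054688), (151.55322265625, 38.52701950073242), 79.31192016601562)
guides 175 ((512.4607543945312, -150.89157104492188), (158.68026733398438, 38.52701950073242), 79.31192016601562)
L 167
 bar pts 9 [-1.000e-04  1.497e-01  9.580e-02] [-0.0174  0.1007  0.0424] [0.0134 0.1587 0.1083] far 0.15893454017614744
R 186
 bar pts 11 [ 0.0016 -0.1537  0.0895] [-0.0149 -0.1613  0.0443] [ 0.0185 -0.1002  0.0963] far 0.16129859132972926
```

```bash
cat > go.py <<'E'
import sys
from h import *
from scipy.spatial.transform import Rotation as R
def go(x,y,zz,yawdeg):
    """shift/roll from measured pose to TCP x,y,z with tool y at yawdeg (mod 180)"""
    s=read_state(); r=R.from_rotvec(s["tcp_rot"]); M=r.as_matrix()
    d=M.T@(np.array([x,y,zz])-s["tool_pos"])
    cur=np.degrees(np.arctan2(M[1,1],M[0,1])); roll=-((yawdeg-cur+90)%180-90)
    print("t %.2f"%s["time"],"pos",s["tool_pos"].round(4),"yaw %.2f"%cur,"zaxis",M[:,2].round(4),"F",s["wrist_force"].round(1),"w %.3f g %.1f"%(s["width"],s["grip_force"]))
    print("dx %.4f dy %.4f dz %.4f roll %.2f"%(*d,roll))
if __name__=="__main__": go(*map(float,sys.argv[1:5]))
E
python3 go.py .465 .2914 .18 -4.0; python3 - <<'E'
from h import *
z=np.load("pics/top0.npz"); p,m=z["p"],z["m"]
a=np.array([.196,.646]);b=np.array([.465,.291]);t=np.clip(((p[...,:2]-a)@(b-a))/((b-a)@(b-a)),0,1)
d=np.linalg.norm(p[...,:2]-a-t[...,None]*(b-a),axis=-1)
for i in np.arange(0,1,.1):
    k=m&(d<.08)&(t>i)&(t<=i+.1); print(round(i,1),k.sum(),p[k][:,2].max() if k.any() else None)
E
```

```text
t 0.10 pos [0.1959 0.6452 0.199 ] yaw 73.11 zaxis [-6.0e-04 -1.9e-03 -1.0e+00] F [0.2 1.  0.7] w 1.000 g 0.0
dx -0.3603 dy -0.2603 dz 0.0195 roll 77.11
0.0 182 0.20370144460203066
0.1 589 0.20475956309159815
0.2 1207 0.20605403667481426
0.3 1374 0.20619947847167452
0.4 2214 0.2064068474198162
0.5 1800 0.20258351902107385
0.6 1122 0.17118420706474025
0.7 921 0.00632796075815012
0.8 864 0.09623319619160586
0.9 2213 0.10014358979839733
```

Emit:
step_arm:
  commands:
    - {"fingers": -0.4,"dx": 0,"dy": 0,"dz": -0.06,"roll": 0}
    - {"fingers": -0.4,"dx": 0,"dy": 0,"dz": -0.085,"roll": 10}
    - {"fingers": -0.4,"dx": -0.05,"dy": -0.036,"dz": -0.085,"roll": 20}
    - {"fingers": -0.4,"dx": -0.1,"dy": -0.072,"dz": -0.085,"roll": 30}
    - {"fingers": -0.4,"dx": -0.15,"dy": -0.108,"dz": -0.085,"roll": 40}
    - {"fingers": -0.4,"dx": -0.2,"dy": -0.144,"dz": -0.085,"roll": 50}
    - {"fingers": -0.4,"dx": -0.25,"dy": -0.18,"dz": -0.085,"roll": 60}
    - {"fingers": -0.4,"dx": -0.3,"dy": -0.217,"dz": -0.085,"roll": 70}
  squeeze: 40

```text
time: 1.1
tool_pos: [0.4208, 0.3492, 0.2848]
tcp_rot: [-2.167, -2.275, 0.001]
wrist_force: [0.9, 0.4, 0.7]
width: 0.7
grip_force: 0.0
```

```bash
python3 go.py .465 .2914 .16 -4.0
```

```text
t 1.10 pos [0.4208 0.3492 0.2848] yaw 2.80 zaxis [-3.e-04 -3.e-04 -1.e+00] F [0.9 0.4 0.7] w 0.700 g 0.0
dx -0.0599 dy 0.0414 dz 0.1248 roll 6.80
```

Emit:
step_arm:
  commands:
    - {"fingers": -0.4,"dx": -0.04,"dy": 0.028,"dz": 0.03,"roll": 6.8}
    - {"fingers": -0.4,"dx": -0.06,"dy": 0.041,"dz": 0.07,"roll": 6.8}
    - {"fingers": -0.4,"dx": -0.06,"dy": 0.041,"dz": 0.1,"roll": 6.8}
    - {"fingers": -0.4,"dx": -0.06,"dy": 0.041,"dz": 0.1,"roll": 6.8}

```text
time: 1.6
tool_pos: [0.462, 0.2915, 0.1816]
tcp_rot: [-2.292, -2.146, 0.011]
wrist_force: [-0.3, -0.1, 0.3]
width: 0.699
grip_force: 0.0
```

```bash
python3 - <<'E'
from h import *
from go import go
im,p,m=cloud("wrist"); cv2.imwrite("pics/w1.png",im); np.savez("pics/w1.npz",im=im,p=p,m=m)
c=calibration("wrist"); print(c["intrinsics"][0])
Z=p[...,2]
for lo,hi in((.088,.102),(.022,.036)):
    k=m&(Z>lo)&(Z<hi)&(np.abs(p[...,0]-.465)<.05)&(np.abs(p[...,1]-.291)<.09)
    q=(p[k][:,:2]*1000).astype(np.float32); print(k.sum(),cv2.minAreaRect(q),q.min(0),q.max(0))
go(.465,.2914,.064,-4)
E
```

```text
[297.31863964   0.         258.03333301]
1828 ((463.9837951660156, 291.06634521484375), (119.70079040527344, 13.718098640441895), 86.01607513427734) [453.167   231.00766] [473.44238 351.07645]
5949 ((463.6289978027344, 290.3211669921875), (149.30191040039062, 70.49850463867188), 86.3759765625) [423.89285 215.14964] [502.90826 366.94247]
t 1.65 pos [0.4634 0.2927 0.184 ] yaw -3.71 zaxis [-0.0029 -0.0016 -1.    ] F [0.2 0.9 0.6] w 0.697 g 0.0
dx -0.0010 dy 0.0021 dz 0.1200 roll 0.29
```

View pics/w1.png

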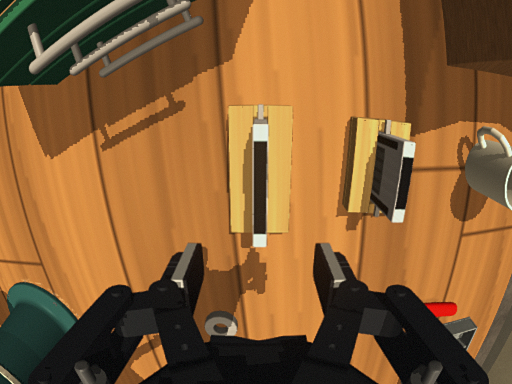

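The wrist view shows the long module upright in its stand at (260,184), between the open fingers. The short one is clear to the right at (392,175).

Emit:
step_arm:
  commands:
    - {"fingers": -0.4,"dx": -0.001,"dy": 0.0015,"dz": 0.04,"roll": 0.3}
    - {"fingers": -0.4,"dx": -0.001,"dy": 0.0015,"dz": 0.08,"roll": 0.3}
    - {"fingers": -0.4,"dx": -0.001,"dy": 0.0015,"dz": 0.105,"roll": 0.3}
    - {"fingers": -0.4,"dx": -0.001,"dy": 0.0015,"dz": 0.118,"roll": 0.3}
    - {"fingers": -0.4,"dx": -0.001,"dy": 0.0015,"dz": 0.118,"roll": 0.3}
    - {"fingers": -0.2,"dx": -0.001,"dy": 0.0015,"dz": 0.118,"roll": 0.3}

```text
time: 2.4
tool_pos: [0.4671, 0.2933, 0.069]
tcp_rot: [2.297, 2.143, 0.005]
wrist_force: [-0.1, 0.2, -0.2]
width: 0.598
grip_force: 0.0
```

```bash
python3 go.py .4643 .2912 .064 -4.0
```

```text
t 2.40 pos [0.4671 0.2933 0.069 ] yaw -3.97 zaxis [ 0.0027  0.0015 -1.    ] F [-0.1  0.2 -0.2] w 0.598 g 0.0
dx -0.0023 dy -0.0027 dz 0.0050 roll 0.03
```

Emit:
step_arm:
  commands:
    - {"fingers": -0.2,"dx": -0.002,"dy": -0.0025,"dz": 0.004,"roll": 0}
    - {"fingers": 0.1,"dx": -0.002,"dy": -0.0025,"dz": 0.004,"roll": 0}
    - {"fingers": 0.3,"dx": -0.002,"dy": -0.0025,"dz": 0.004,"roll": 0}
    - {"fingers": 0.4,"dx": -0.002,"dy": -0.0025,"dz": 0.004,"roll": 0}

```text
time: 2.9
tool_pos: [0.4632, 0.2905, 0.0633]
tcp_rot: [2.297, 2.143, 0.0]
wrist_force: [0.9, 0.2, -0.4]
width: 0.297
grip_force: 0.0
```

```bash
python3 go.py .4643 .2912 .064 -4.0
```

```text
t 2.90 pos [0.4632 0.2905 0.0633] yaw -3.99 zaxis [ 2.e-04  1.e-04 -1.e+00] F [ 0.9  0.2 -0.4] w 0.297 g 0.0
dx 0.0008 dy 0.0010 dz -0.0007 roll 0.01
```

Emit:
step_arm:
  commands:
    - {"fingers": 0.6,"dx": 0,"dy": 0.001,"dz": 0,"roll": 0}
    - {"fingers": 1,"dx": 0,"dy": 0.001,"dz": 0,"roll": 0}
    - {"fingers": 1,"dx": 0,"dy": 0.001,"dz": 0,"roll": 0}
    - {"fingers": 1,"dx": 0,"dy": 0.001,"dz": 0,"roll": 0}
  squeeze: 40

```text
time: 3.4
tool_pos: [0.4642, 0.2904, 0.0634]
tcp_rot: [2.297, 2.143, 0.0]
wrist_force: [-0.1, 0.3, 2.0]
width: 0.125
grip_force: 39.2
```

```bash
python3 go.py .4643 .2912 .2 -4.0
```

```text
t 3.40 pos [0.4642 0.2904 0.0634] yaw -3.99 zaxis [ 2.e-04  1.e-04 -1.e+00] F [-0.1  0.3  2. ] w 0.125 g 39.2
dx 0.0008 dy 0.0000 dz -0.1366 roll 0.01
```

Emit:
step_arm:
  commands:
    - {"fingers": 1,"dx": 0,"dy": 0,"dz": -0.01,"roll": 0}
    - {"fingers": 1,"dx": 0,"dy": 0,"dz": -0.025,"roll": 0}
    - {"fingers": 1,"dx": 0,"dy": 0,"dz": -0.05,"roll": 0}
    - {"fingers": 1,"dx": 0,"dy": 0,"dz": -0.09,"roll": 0}
    - {"fingers": 1,"dx": 0,"dy": 0,"dz": -0.13,"roll": 0}
    - {"fingers": 1,"dx": 0,"dy": 0,"dz": -0.15,"roll": 0}
  squeeze: 60

```text
time: 4.15
tool_pos: [0.4658, 0.2913, 0.2174]
tcp_rot: [2.296, 2.142, 0.009]
wrist_force: [0.0, -0.6, -0.4]
width: -0.001
grip_force: 0.0
```

```bash
python3 go.py .5115 -.151 .213 -10.8
```

```text
t 4.15 pos [0.4658 0.2913 0.2174] yaw -3.99 zaxis [ 0.0053  0.003  -1.    ] F [ 0.  -0.6 -0.4] w -0.001 g 0.0
dx -0.4381 dy 0.0763 dz 0.0034 roll 6.81
```

```bash
python3 - <<'E'
from h import *
im,p,m=cloud("wrist"); Z=p[...,2]
im2,p2,m2=cloud("side"); 
a=cv2.resize(im2[100:180,170:300],(650,400),interpolation=cv2.INTER_CUBIC)
cv2.imwrite("pics/w2.png",np.hstack([cv2.resize(im[60:360,120:450],(440,400)),a[:, :360]]))
for lo,hi in((.06,.13),(.022,.036)):
    k=m&(Z>lo)&(Z<hi)&(np.abs(p[...,0]-.465)<.05)&(np.abs(p[...,1]-.291)<.09)
    q=(p[k][:,:2]*1000).astype(np.float32); print(k.sum(),cv2.minAreaRect(q),q.min(0),q.max(0),np.percentile(Z[k],[5,50,95]))
E
```

```text
1571 ((461.5212097167969, 290.6212158203125), (119.09477233886719, 15.183277130126953), 86.17050170898438) [450.43674 230.81798] [472.32    350.31412] [0.09457657 0.09674307 0.09800431]
4727 ((463.1318359375, 290.47967529296875), (150.06539916992188, 70.48281860351562), 85.95893859863281) [424.13925 214.7317 ] [503.12436 367.61484] [0.03010236 0.03139513 0.03262856]
```

View pics/w2.png

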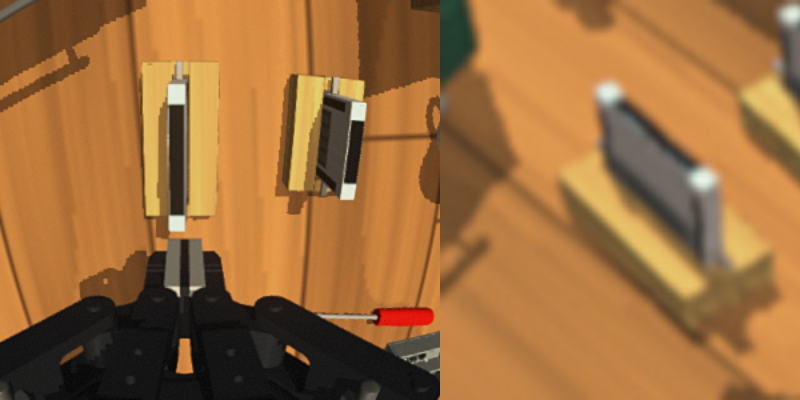

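Both views show the module still in its stand at (177,155), with the fingers shut and empty above it: the grip slipped. I'll grip deeper and harder, then lift slowly while watching the opening.

Emit:
step_arm:
  commands:
    - {"fingers": -0.1,"dx": 0,"dy": 0,"dz": 0,"roll": 0}
    - {"fingers": -0.1,"dx": 0,"dy": 0,"dz": 0.03,"roll": 0}
    - {"fingers": -0.1,"dx": 0,"dy": 0,"dz": 0.08,"roll": 0}
    - {"fingers": -0.1,"dx": 0,"dy": 0,"dz": 0.13,"roll": 0}
    - {"fingers": -0.1,"dx": 0,"dy": 0,"dz": 0.155,"roll": 0}
    - {"fingers": -0.1,"dx": 0,"dy": 0,"dz": 0.161,"roll": 0}
    - {"fingers": 0.3,"dx": 0,"dy": 0,"dz": 0.161,"roll": 0}
  squeeze: 100

```text
time: 5.12
tool_pos: [0.4635, 0.29, 0.0513]
tcp_rot: [-2.297, -2.142, 0.003]
wrist_force: [-0.2, 0.7, 1.0]
width: 0.358
grip_force: 0.0
```

```bash
python3 go.py .4643 .2912 .052 -4.0
```

```text
t 5.12 pos [0.4635 0.29   0.0513] yaw -3.99 zaxis [-0.0017 -0.001  -1.    ] F [-0.2  0.7  1. ] w 0.358 g 0.0
dx 0.0012 dy 0.0007 dz -0.0007 roll 0.01
```

Emit:
step_arm:
  commands:
    - {"fingers": 0.5,"dx": -0.001,"dy": 0.0005,"dz": 0,"roll": 0}
    - {"fingers": 1,"dx": -0.001,"dy": 0.0005,"dz": 0,"roll": 0}
    - {"fingers": 1,"dx": -0.001,"dy": 0.0005,"dz": 0,"roll": 0}
    - {"fingers": 1,"dx": -0.001,"dy": 0.0005,"dz": 0,"roll": 0}
    - {"fingers": 1,"dx": -0.001,"dy": 0.0005,"dz": -0.002,"roll": 0}
    - {"fingers": 1,"dx": -0.001,"dy": 0.0005,"dz": -0.004,"roll": 0}
  squeeze: 100

```text
time: 5.88
tool_pos: [0.464, 0.289, 0.0557]
tcp_rot: [-2.297, -2.143, 0.002]
wrist_force: [-0.1, -0.2, -3.6]
width: 0.126
grip_force: 97.9
```

Emit:
step_arm:
  commands:
    - {"fingers": 1,"dx": 0,"dy": 0,"dz": -0.003,"roll": 0}
    - {"fingers": 1,"dx": 0,"dy": 0,"dz": -0.007,"roll": 0}
    - {"fingers": 1,"dx": 0,"dy": 0,"dz": -0.012,"roll": 0}
    - {"fingers": 1,"dx": 0,"dy": 0,"dz": -0.018,"roll": 0}

```text
time: 6.38
tool_pos: [0.4645, 0.2894, 0.0745]
tcp_rot: [-2.297, -2.143, 0.0]
wrist_force: [-0.1, -0.3, -3.2]
width: 0.125
grip_force: 98.0
```

Emit:
step_arm:
  commands:
    - {"fingers": 1,"dx": 0,"dy": 0,"dz": -0.01,"roll": 0}
    - {"fingers": 1,"dx": 0,"dy": 0,"dz": -0.025,"roll": 0}
    - {"fingers": 1,"dx": 0,"dy": 0,"dz": -0.045,"roll": 0}
    - {"fingers": 1,"dx": 0,"dy": 0,"dz": -0.07,"roll": 0}
    - {"fingers": 1,"dx": 0,"dy": 0,"dz": -0.095,"roll": 0}
    - {"fingers": 1,"dx": 0,"dy": 0,"dz": -0.11,"roll": 0}

```text
time: 7.12
tool_pos: [0.4655, 0.2899, 0.1868]
tcp_rot: [2.297, 2.142, 0.005]
wrist_force: [-0.3, -0.7, -3.6]
width: 0.126
grip_force: 98.1
```

```bash
python3 go.py .5115 -.152 .19 -10.8
```

```text
t 7.12 pos [0.4655 0.2899 0.1868] yaw -3.99 zaxis [ 0.0028  0.0016 -1.    ] F [-0.3 -0.7 -3.6] w 0.126 g 98.1
dx -0.4376 dy 0.0767 dz -0.0038 roll 6.81
```

Emit:
step_arm:
  commands:
    - {"fingers": 1,"dx": -0.02,"dy": 0.004,"dz": -0.003,"roll": 0.5}
    - {"fingers": 1,"dx": -0.06,"dy": 0.011,"dz": -0.003,"roll": 1.5}
    - {"fingers": 1,"dx": -0.115,"dy": 0.02,"dz": -0.003,"roll": 2.5}
    - {"fingers": 1,"dx": -0.17,"dy": 0.03,"dz": -0.003,"roll": 3.5}
    - {"fingers": 1,"dx": -0.225,"dy": 0.04,"dz": -0.003,"roll": 4.5}
    - {"fingers": 1,"dx": -0.28,"dy": 0.049,"dz": -0.003,"roll": 5.5}
    - {"fingers": 1,"dx": -0.33,"dy": 0.058,"dz": -0.003,"roll": 6.5}
    - {"fingers": 1,"dx": -0.37,"dy": 0.066,"dz": -0.003,"roll": 6.8}

```text
time: 8.12
tool_pos: [0.5031, -0.0872, 0.1862]
tcp_rot: [-2.422, -1.999, 0.003]
wrist_force: [0.3, -0.3, -3.6]
width: 0.126
grip_force: 98.1
```

Emit:
step_arm:
  commands:
    - {"fingers": 1,"dx": -0.03,"dy": 0.005,"dz": 0,"roll": 0}
    - {"fingers": 1,"dx": -0.05,"dy": 0.008,"dz": 0,"roll": 0}
    - {"fingers": 1,"dx": -0.06,"dy": 0.01,"dz": 0,"roll": 0}
    - {"fingers": 1,"dx": -0.06,"dy": 0.01,"dz": 0,"roll": 0}

```text
time: 8.62
tool_pos: [0.5025, -0.1457, 0.1866]
tcp_rot: [-2.421, -2.0, 0.001]
wrist_force: [-0.2, -0.7, -2.8]
width: 0.127
grip_force: 98.1
```

```bash
cat > rk.py <<'E'
from h import *
import sys
from go import go
# views of the module over the rack; side+wrist clouds
n=sys.argv[1]
ctr=np.array([.5113,-.151]); a=np.deg2rad(-10.8); ex=np.array([np.cos(a),np.sin(a)]); ey=np.array([-ex[1],ex[0]])
out=[]
for c in("wrist","top","side"):
    im,p,m=cloud(c); cv2.imwrite(f"pics/{c}{n}.png",im); np.savez(f"pics/{c}{n}.npz",im=im,p=p,m=m)
    im=im.copy(); im[~m]=im[~m]
    l=np.stack([(p[...,:2]-ctr)@ex,(p[...,:2]-ctr)@ey,p[...,2]],-1); np.save(f"pics/l{c}{n}.npy",l)
go(.5115,-.152,.19,-10.8)
E
python3 rk.py 3; python3 - <<'E'
import cv2,numpy as np
w=cv2.imread("pics/wrist3.png"); t=cv2.imread("pics/top3.png")[110:200,240:400]; s=cv2.imread("pics/side3.png")[120:260,260:400]
cv2.imwrite("pics/m3.png",np.hstack([cv2.resize(w[60:384],(474,300)),cv2.resize(s,(300,300),interpolation=cv2.INTER_CUBIC)]))
E
```

```text
t 8.78 pos [ 0.503  -0.1444  0.187 ] yaw -10.75 zaxis [-5.e-04  5.e-04 -1.e+00] F [-0.   0.8 -3.6] w 0.122 g 98.1
dx -0.0059 dy 0.0098 dz -0.0031 roll 0.05
```

View pics/m3.png

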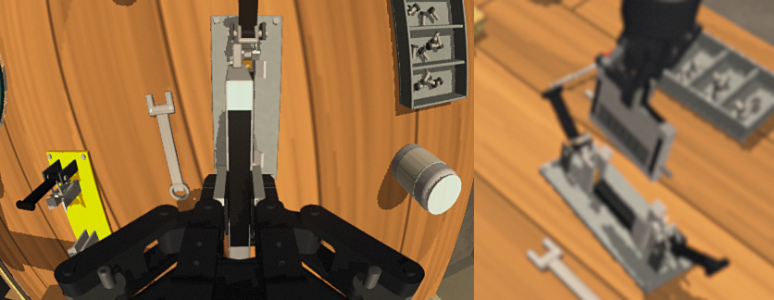

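The wrist view shows the module held square over the rack, white end at (238,92) and the grey plate beyond. The side view shows it upright above the guides. Now its offset from the rack axis.

```bash
python3 - <<'E'
from h import *
z=np.load("pics/wrist3.npz"); im,m=z["im"],z["m"]; l=np.load("pics/lwrist3.npy"); hsv=cv2.cvtColor(im,cv2.COLOR_BGR2HSV)
near=m&(np.abs(l[...,1])<.14)&(np.abs(l[...,0])<.07)
# module white end
k=near&(hsv[...,1]<40)&(hsv[...,2]>170)&(l[...,2]>.2)&(l[...,1]>0)
q=l[k]; print("white end",k.sum(),np.percentile(q,[2,50,98],axis=0).round(4))
top=near&(l[...,2]>.215)&(l[...,2]<.26)&(np.abs(l[...,0]+.008)<.02); q=l[top]
print("top pts",top.sum(),np.percentile(q,[1,50,99],axis=0).round(4))
for y0 in(.03,.04,.05,.06):
    b=q[np.abs(q[:,1]-y0)<.005]; print(y0,len(b),np.percentile(b[:,0],[3,97]).round(4) if len(b) else"")
# plate
k=near&(hsv[...,1]<60)&(hsv[...,2]>60)&(l[...,2]>.003)&(l[...,2]<.016)
q=l[k]; print("plate",k.sum(),np.percentile(q,[.5,50,99.5],axis=0).round(4))
for y0 in(.03,.05,.07,.09,.105):
    b=q[np.abs(q[:,1]-y0)<.006]; print(y0,len(b),np.percentile(b[:,0],[1,99]).round(4) if len(b) else"")
k=near&(l[...,2]>.055)&(l[...,2]<.08)&(np.abs(l[...,0])<.04)&(l[...,1]>.03)
q=l[k]; print("guide+post",k.sum(),np.percentile(q,[1,50,99],axis=0).round(4))
# side: module bottom / top edge
l=np.load("pics/lside3.npy"); z=np.load("pics/side3.npz"); m=z["m"]
k=m&(np.abs(l[...,1])<.1)&(np.abs(l[...,0]+.009)<.02)&(l[...,2]>.12)&(l[...,2]<.25)
q=l[k]
for y0 in(-.05,-.035,.035,.05):
    b=q[np.abs(q[:,1]-y0)<.006]; print("side",y0,len(b),b[:,2].min().round(4),np.percentile(b[:,2],99).round(4),np.median(b[:,0]).round(4))
print("y ext",np.percentile(q[(q[:,2]>.17)&(q[:,2]<.22)][:,1],[1,99]))
E
```

```text
white end 900 [[-0.015   0.0482  0.2276]
 [-0.0091  0.0555  0.2289]
 [-0.0027  0.0628  0.2302]]
top pts 7329 [[-0.0265 -0.0507  0.2225]
 [-0.0091  0.014   0.2295]
 [ 0.0086  0.0632  0.2582]]
0.03 537 [-0.0153 -0.0024]
0.04 600 [-0.0153 -0.002 ]
0.05 617 [-0.0155 -0.0026]
0.06 648 [-0.0154 -0.0027]
plate 6785 [[-0.0443 -0.1047  0.0094]
 [ 0.0169  0.0197  0.0114]
 [ 0.0435  0.1114  0.0149]]
0.03 412 [-0.0442  0.0431]
0.05 371 [-0.0437  0.0426]
0.07 566 [-0.0434  0.0433]
0.09 360 [-0.0445  0.0429]
0.105 501 [-0.0442  0.0427]
guide+post 1616 [[-0.0193  0.0431  0.0553]
 [ 0.0026  0.0892  0.0675]
 [ 0.0184  0.1206  0.0795]]
side -0.05 175 0.145 0.2302 -0.0153
side -0.035 125 0.1424 0.23 -0.0164
side 0.035 84 0.146 0.2272 -0.0164
side 0.05 82 0.1452 0.226 -0.0164
y ext [-0.06651415  0.07343835]
```

Emit:
step_arm:
  commands:
    - {"fingers": 1,"dx": -0.004,"dy": 0.0085,"dz": 0,"roll": 0}
    - {"fingers": 1,"dx": -0.004,"dy": 0.0085,"dz": 0.02,"roll": 0}
    - {"fingers": 1,"dx": -0.004,"dy": 0.0085,"dz": 0.045,"roll": 0}
    - {"fingers": 1,"dx": -0.004,"dy": 0.0085,"dz": 0.06,"roll": 0}
    - {"fingers": 1,"dx": -0.004,"dy": 0.0085,"dz": 0.06,"roll": 0}

```text
time: 9.4
tool_pos: [0.5099, -0.1501, 0.1257]
tcp_rot: [-2.418, -2.002, 0.003]
wrist_force: [0.7, 0.1, -3.3]
width: 0.126
grip_force: 98.2
```

```bash
python3 rk.py 4; python3 - <<'E'
from h import *
z=np.load("pics/wrist4.npz"); im,m=z["im"],z["m"]; l=np.load("pics/lwrist4.npy"); hsv=cv2.cvtColor(im,cv2.COLOR_BGR2HSV)
near=m&(np.abs(l[...,1])<.14)&(np.abs(l[...,0])<.07)
q=l[near&(hsv[...,1]<40)&(hsv[...,2]>170)&(l[...,2]>.14)&(l[...,1]>0)]; print("white",len(q),np.percentile(q,[2,50,98],axis=0).round(4))
q=l[near&(hsv[...,1]<60)&(hsv[...,2]>60)&(l[...,2]>.003)&(l[...,2]<.016)]
for y0 in(.05,.07,.09,.105):
    b=q[np.abs(q[:,1]-y0)<.006]; print(y0,len(b),np.percentile(b[:,0],[1,99]).round(4) if len(b) else"")
print("plate y",q[:,1].max(),np.percentile(q[:,1],99.5))
q=l[near&(l[...,2]>.06)&(l[...,2]<.08)&(np.abs(l[...,0])<.04)&(l[...,1]>.03)&(l[...,1]<.085)]; print("guides",len(q),np.percentile(q,[1,50,99],axis=0).round(4))
s=cv2.imread("pics/side4.png")[130:260,260:400]
cv2.imwrite("pics/m4.png",np.hstack([cv2.resize(im[0:200,150:350],(400,400)),cv2.resize(s,(400,400),interpolation=cv2.INTER_CUBIC)]))
E
```

```text
t 9.55 pos [ 0.5118 -0.1509  0.1282] yaw -10.78 zaxis [ 1.8e-03 -6.0e-04 -1.0e+00] F [ 0.1 -0.4 -3.3] w 0.129 g 98.2
dx -0.0012 dy 0.0000 dz -0.0618 roll 0.02
white 894 [[-0.0069  0.0454  0.1667]
 [-0.001   0.0527  0.168 ]
 [ 0.0054  0.0598  0.1693]]
0.05 557 [-0.0437  0.0435]
0.07 825 [-0.0442  0.043 ]
0.09 486 [-0.0441  0.0436]
0.105 702 [-0.0438  0.0433]
plate y 0.1127400859945643 0.11177177939868559
guides 1073 [[-0.0189  0.0419  0.0606]
 [ 0.004   0.0594  0.0734]
 [ 0.018   0.0846  0.0792]]
```

View pics/m4.png

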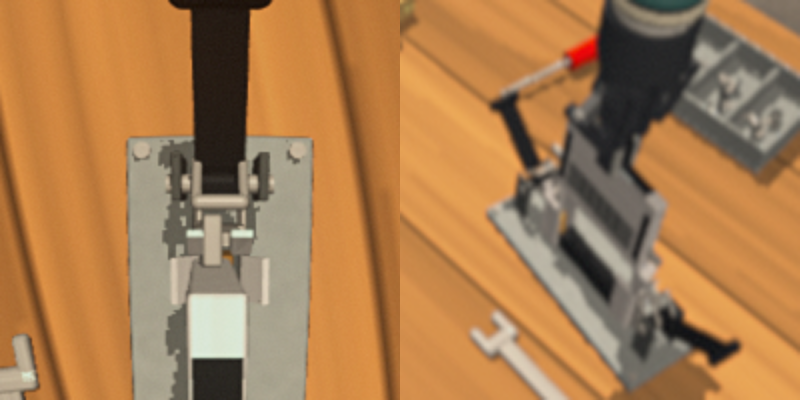

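The crop shows the module's end at (216,320) between the guide walls (178 to 262), with its tab at (212,240) over the post gap. It's aligned within a millimetre, so I'm lowering it and watching the force.

Emit:
step_arm:
  commands:
    - {"fingers": 1,"dx": 0,"dy": 0.0005,"dz": 0.006,"roll": 0}
    - {"fingers": 1,"dx": 0,"dy": 0.0005,"dz": 0.012,"roll": 0}
    - {"fingers": 1,"dx": 0,"dy": 0.0005,"dz": 0.018,"roll": 0}
    - {"fingers": 1,"dx": 0,"dy": 0.0005,"dz": 0.022,"roll": 0}

```text
time: 10.05
tool_pos: [0.5113, -0.1508, 0.1047]
tcp_rot: [-2.421, -2.003, 0.0]
wrist_force: [0.0, -0.4, -3.4]
width: 0.126
grip_force: 98.2
```

Emit:
step_arm:
  commands:
    - {"fingers": 1,"dx": 0,"dy": 0,"dz": 0.004,"roll": 0}
    - {"fingers": 1,"dx": 0,"dy": 0,"dz": 0.008,"roll": 0}
    - {"fingers": 1,"dx": 0,"dy": 0,"dz": 0.012,"roll": 0}
    - {"fingers": 1,"dx": 0,"dy": 0,"dz": 0.016,"roll": 0}

```text
time: 10.55
tool_pos: [0.5113, -0.1508, 0.0889]
tcp_rot: [-2.42, -2.003, 0.0]
wrist_force: [0.5, 0.6, -3.2]
width: 0.13
grip_force: 98.2
```

Emit:
step_arm:
  commands:
    - {"fingers": 1,"dx": 0,"dy": 0,"dz": 0.003,"roll": 0}
    - {"fingers": 1,"dx": 0,"dy": 0,"dz": 0.006,"roll": 0}
    - {"fingers": 1,"dx": 0,"dy": 0,"dz": 0.008,"roll": 0}

```text
time: 10.92
tool_pos: [0.5114, -0.1508, 0.0812]
tcp_rot: [2.42, 2.003, 0.0]
wrist_force: [-1.3, 0.1, -0.2]
width: 0.13
grip_force: 98.6
```

Emit:
step_arm:
  commands:
    - {"fingers": 1,"dx": 0,"dy": 0,"dz": 0.001,"roll": 0}
    - {"fingers": 1,"dx": 0,"dy": 0,"dz": 0.002,"roll": 0}

```text
time: 11.18
tool_pos: [0.5116, -0.1509, 0.0798]
tcp_rot: [2.42, 2.002, 0.001]
wrist_force: [-2.1, 0.1, 1.5]
width: 0.128
grip_force: 98.9
```

Contact: the wrist force went from -3.3 to +1.5 N with the underside near 39 mm. Releasing.

Emit:
step_arm:
  commands:
    - {"fingers": 0.7,"dx": 0,"dy": 0,"dz": 0,"roll": 0}
    - {"fingers": 0.6,"dx": 0,"dy": 0,"dz": 0,"roll": 0}
    - {"fingers": 0.5,"dx": 0,"dy": 0,"dz": 0,"roll": 0}

```text
time: 11.55
tool_pos: [0.5117, -0.1509, 0.0793]
tcp_rot: [2.42, 2.002, 0.001]
wrist_force: [0.6, 1.3, 0.8]
width: 0.249
grip_force: 0.0
```

Emit:
step_arm:
  commands:
    - {"fingers": 0.3,"dx": 0,"dy": 0,"dz": -0.003,"roll": 0}
    - {"fingers": 0.3,"dx": 0,"dy": 0,"dz": -0.03,"roll": 0}
    - {"fingers": 0.3,"dx": 0,"dy": 0,"dz": -0.08,"roll": 0}
    - {"fingers": 1,"dx": 0,"dy": 0,"dz": -0.13,"roll": 0}
    - {"fingers": 1,"dx": 0,"dy": 0,"dz": -0.14,"roll": 0}

```text
time: 12.18
tool_pos: [0.5142, -0.1517, 0.2244]
tcp_rot: [2.415, 1.998, 0.007]
wrist_force: [-0.1, -0.3, -0.3]
width: 0.002
grip_force: 0.0
```

```bash
python3 rk.py 5; python3 - <<'E'
from h import *
for c in("wrist","side"):
    z=np.load(f"pics/{c}5.npz"); im,m=z["im"],z["m"]; l=np.load(f"pics/l{c}5.npy"); hsv=cv2.cvtColor(im,cv2.COLOR_BGR2HSV)
    near=m&(np.abs(l[...,1])<.075)&(np.abs(l[...,0])<.03)
    q=l[near&(hsv[...,1]<40)&(hsv[...,2]>170)&(l[...,2]>.085)&(l[...,2]<.14)]
    for s in(1,-1):
        b=q[q[:,1]*s>0]; 
        if len(b): print(c,s,len(b),np.percentile(b,[2,50,98],axis=0).round(4))
    # black lever points
    for s in(1,-1):
        k=m&(hsv[...,2]<75)&(l[...,1]*s>.1)&(l[...,1]*s<.19)&(np.abs(l[...,0])<.03)&(l[...,2]>.05)&(l[...,2]<.14); b=l[k]
        if len(b): print(" lever",s,len(b),"far",np.percentile(b[:,1]*s,99).round(4),"z max",np.percentile(b[:,2],99).round(4), "ends", b[b[:,1]*s>np.percentile(b[:,1]*s,85)].mean(0).round(4))
s=cv2.imread("pics/side5.png")[130:260,260:400];w=cv2.imread("pics/wrist5.png")
cv2.imwrite("pics/m5.png",np.hstack([cv2.resize(w[0:384,60:460],(400,400)),cv2.resize(s,(400,400),interpolation=cv2.INTER_CUBIC)]))
E
```

```text
t 12.32 pos [ 0.5113 -0.1507  0.2191] yaw -10.79 zaxis [ 4.e-04 -2.e-04 -1.e+00] F [-0.5  0.6 -0.7] w 0.003 g 0.0
dx -0.0012 dy 0.0004 dz 0.0291 roll 0.01
wrist 1 223 [[-0.0079  0.0446  0.1217]
 [-0.0023  0.052   0.1232]
 [ 0.0042  0.0587  0.1245]]
wrist -1 154 [[-0.0081 -0.0586  0.1217]
 [-0.0018 -0.052   0.1232]
 [ 0.0043 -0.0453  0.1243]]
 lever 1 1259 far 0.1582 z max 0.1067 ends [-0.0006  0.1555  0.1052]
 lever -1 1 far 0.1008 z max 0.0615 ends [nan nan nan]
side 1 19 [[-0.0081  0.045   0.1207]
 [-0.0036  0.0525  0.1227]
 [ 0.0028  0.0587  0.1251]]
side -1 26 [[-0.0091 -0.0584  0.119 ]
 [-0.0026 -0.0519  0.1227]
 [ 0.0043 -0.0448  0.1245]]
 lever 1 122 far 0.1541 z max 0.1072 ends [-0.004   0.1523  0.1028]
 lever -1 141 far 0.1648 z max 0.1005 ends [-0.0033 -0.1626  0.0982]<stdin>:12: RuntimeWarning: Mean of empty slice.
  ret = um.true_divide(
```

View pics/m5.png

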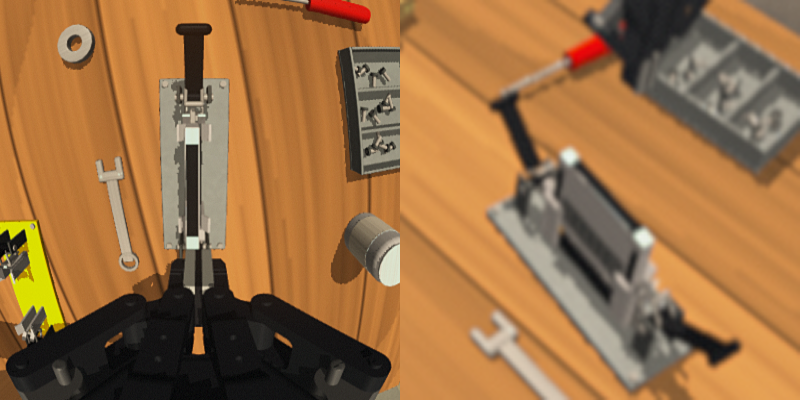

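The wrist view shows the module resting level between the guides, white ends at (192,133) and (192,242), both levers out with the left bar at (194,28). In the side view it stands upright. Underside is about 38 mm. Next the +y lever, from outside with shut fingers.

Emit:
step_arm:
  commands:
    - {"fingers": 1,"dx": 0.03,"dy": 0,"dz": 0,"roll": 0}
    - {"fingers": 1,"dx": 0.085,"dy": 0,"dz": 0,"roll": 0}
    - {"fingers": 1,"dx": 0.14,"dy": 0,"dz": 0,"roll": 0}
    - {"fingers": 1,"dx": 0.19,"dy": 0,"dz": 0,"roll": 0}
    - {"fingers": 1,"dx": 0.192,"dy": 0,"dz": 0.04,"roll": 0}
    - {"fingers": 1,"dx": 0.192,"dy": 0,"dz": 0.09,"roll": 0}
    - {"fingers": 1,"dx": 0.192,"dy": 0,"dz": 0.13,"roll": 0}
    - {"fingers": 1,"dx": 0.192,"dy": 0,"dz": 0.134,"roll": 0}

```text
time: 13.32
tool_pos: [0.5417, 0.0378, 0.0792]
tcp_rot: [-2.415, -1.998, 0.015]
wrist_force: [-0.4, -0.7, -0.6]
width: -0.001
grip_force: 0.0
```

```bash
cat > loc.py <<'E'
from h import *
import sys
ctr=np.array([.5113,-.151]); a=np.deg2rad(-10.8); ex=np.array([np.cos(a),np.sin(a)]); ey=np.array([-ex[1],ex[0]])
s=read_state(); d=s["tool_pos"][:2]-ctr; F=s["wrist_force"]
print("t %.2f local x %.4f y %.4f z %.4f  Fx %.1f Fy %.1f Fz %.1f"%(s["time"],d@ex,d@ey,s["tool_pos"][2],F[:2]@ex,F[:2]@ey,F[2]))
E
python3 loc.py
```

```text
t 13.32 local x -0.0055 y 0.1912 z 0.0792  Fx -0.3 Fy -0.7 Fz -0.6
```

Emit:
step_arm:
  commands:
    - {"fingers": 1,"dx": -0.006,"dy": 0,"dz": 0,"roll": 0}
    - {"fingers": 1,"dx": -0.012,"dy": 0,"dz": 0,"roll": 0}
    - {"fingers": 1,"dx": -0.014,"dy": 0,"dz": 0,"roll": 0}

```text
time: 13.7
tool_pos: [0.546, 0.0234, 0.0871]
tcp_rot: [2.42, 2.0, 0.004]
wrist_force: [0.4, -0.7, -0.4]
width: -0.002
grip_force: 0.0
```

```bash
python3 loc.py
```

```text
t 13.70 local x 0.0014 y 0.1779 z 0.0871  Fx 0.5 Fy -0.6 Fz -0.4
```

Emit:
step_arm:
  commands:
    - {"fingers": 1,"dx": -0.003,"dy": 0,"dz": 0,"roll": 0}
    - {"fingers": 1,"dx": -0.006,"dy": 0,"dz": 0,"roll": 0}
    - {"fingers": 1,"dx": -0.009,"dy": 0,"dz": 0,"roll": 0}

```text
time: 14.08
tool_pos: [0.543, 0.0151, 0.0853]
tcp_rot: [2.42, 2.003, 0.0]
wrist_force: [-0.8, 0.0, -0.3]
width: -0.0
grip_force: 0.0
```

```bash
python3 loc.py
```

```text
t 14.07 local x -0.0000 y 0.1691 z 0.0853  Fx -0.8 Fy -0.1 Fz -0.3
```

Emit:
step_arm:
  commands:
    - {"fingers": 1,"dx": -0.003,"dy": 0,"dz": 0,"roll": 0}
    - {"fingers": 1,"dx": -0.006,"dy": 0,"dz": -0.001,"roll": 0}
    - {"fingers": 1,"dx": -0.009,"dy": 0,"dz": -0.002,"roll": 0}
    - {"fingers": 1,"dx": -0.012,"dy": 0,"dz": -0.004,"roll": 0}

```text
time: 14.58
tool_pos: [0.5406, 0.0033, 0.0892]
tcp_rot: [-2.42, -2.003, 0.0]
wrist_force: [-0.5, 0.3, 0.5]
width: 0.004
grip_force: 0.0
```

```bash
python3 loc.py
```

```text
t 14.57 local x -0.0001 y 0.1570 z 0.0892  Fx -0.5 Fy 0.2 Fz 0.5
```

```bash
python3 rk.py 6; python3 - <<'E'
import cv2,numpy as np
s=cv2.imread("pics/side6.png")[110:230,250:370]; t=cv2.imread("pics/top6.png")[100:200,230:390]
cv2.imwrite("pics/m6.png",np.hstack([cv2.resize(s,(400,400),interpolation=cv2.INTER_CUBIC),cv2.resize(t,(400,400),interpolation=cv2.INTER_CUBIC)]))
E
```

```text
t 14.72 pos [0.5409 0.0033 0.0894] yaw -10.81 zaxis [ 4.e-04 -0.e+00 -1.e+00] F [-0.2 -0.2  0.6] w 0.003 g 0.0
dx -0.1581 dy 0.0003 dz -0.1006 roll -0.01
```

View pics/m6.png

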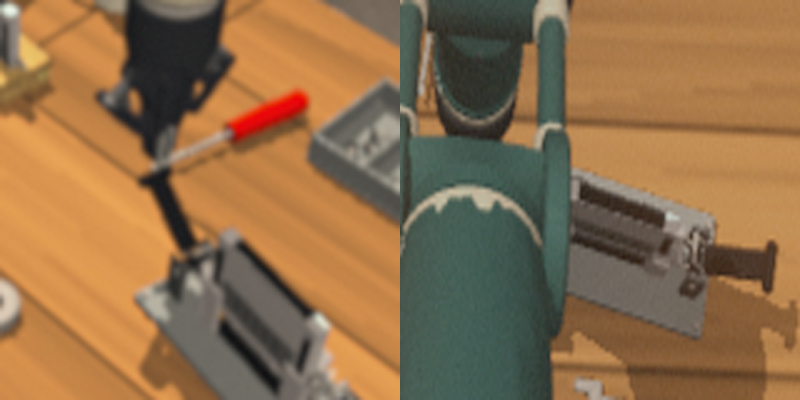

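The side crop shows the fingertips directly behind the left thumb bar at (150,178). The lever still leans well outward. I'll check the bar's position against the earlier view.

```bash
python3 - <<'E'
from h import *
for n in("0","5","6"):
    z=np.load(f"pics/side{n}.npz"); im,m,p=z["im"],z["m"],z["p"]
    ctr=np.array([.5113,-.151]); a=np.deg2rad(-10.8); ex=np.array([np.cos(a),np.sin(a)]); ey=np.array([-ex[1],ex[0]])
    l=np.stack([(p[...,:2]-ctr)@ex,(p[...,:2]-ctr)@ey,p[...,2]],-1)
    V=im.max(-1)
    k=m&(V<75)&(np.abs(l[...,0])<.025)&(l[...,1]>.1)&(l[...,1]<.155)&(l[...,2]>.06)&(l[...,2]<.13)
    q=l[k]; print(n,len(q))
    for y0 in np.arange(.105,.17,.01):
        b=q[np.abs(q[:,1]-y0)<.005]; 
        if len(b): print("  y%.3f"%y0,len(b),"z",np.median(b[:,2]).round(4),b[:,2].max().round(4),"x",b[:,0].min().round(3),b[:,0].max().round(3))
E
```

```text
0 130
  y0.105 18 z 0.0661 0.0702 x -0.008 0.007
  y0.115 22 z 0.0722 0.0799 x -0.009 0.008
  y0.125 21 z 0.0808 0.0858 x -0.009 0.006
  y0.135 22 z 0.0877 0.0946 x -0.008 0.007
  y0.145 22 z 0.0957 0.1001 x -0.009 0.009
  y0.155 25 z 0.1028 0.1064 x -0.016 0.012
5 122
  y0.105 17 z 0.0666 0.0707 x -0.007 0.004
  y0.115 22 z 0.074 0.0795 x -0.009 0.007
  y0.125 20 z 0.0806 0.0865 x -0.009 0.004
  y0.135 18 z 0.0885 0.0935 x -0.008 0.006
  y0.145 21 z 0.0955 0.1005 x -0.009 0.005
  y0.155 24 z 0.1023 0.1079 x -0.016 0.01
6 127
  y0.105 22 z 0.0652 0.073 x -0.009 0.006
  y0.115 22 z 0.0742 0.0812 x -0.009 0.005
  y0.125 20 z 0.0811 0.0863 x -0.01 0.006
  y0.135 21 z 0.0886 0.0937 x -0.009 0.006
  y0.145 20 z 0.0959 0.1012 x -0.012 0.006
  y0.155 22 z 0.1026 0.1064 x -0.017 0.011
```

```bash
python3 - <<'E'
from h import *
im=cv2.imread("pics/side6.png"); l=np.load("pics/lside6.npy"); z=np.load("pics/side6.npz")["m"]
k=z&(np.abs(l[...,0])<.05)&(l[...,1]>.12)&(l[...,1]<.22)&(l[...,2]>.08)&(l[...,2]<.18)
for zz in np.arange(.085,.18,.006):
    b=l[k&(np.abs(l[...,2]-zz)<.003)]
    if len(b): print("z%.3f"%zz,len(b),"y",np.percentile(b[:,1],[2,50,98]).round(4),"x",np.percentile(b[:,0],[2,50,98]).round(4))
E
```

```text
z0.085 28 y [0.1225 0.1305 0.139 ] x [-0.0101 -0.      0.0088]
z0.091 24 y [0.1336 0.1394 0.1469] x [-0.0097 -0.0033  0.0084]
z0.097 22 y [0.1421 0.148  0.1535] x [-0.013   0.0007  0.0097]
z0.103 35 y [0.1488 0.1533 0.16  ] x [-0.0171 -0.0032  0.0148]
z0.109 5 y [0.1523 0.1562 0.1582] x [-0.011   0.0081  0.0106]
z0.121 1 y [0.1531 0.1531 0.1531] x [-0.0045 -0.0045 -0.0045]
z0.127 7 y [0.146  0.1479 0.1524] x [-0.0091 -0.0043  0.0032]
z0.133 18 y [0.1453 0.1498 0.1649] x [-0.0132 -0.004   0.0108]
z0.139 13 y [0.1466 0.1491 0.1629] x [-0.0123 -0.0036  0.0106]
z0.145 19 y [0.1469 0.1517 0.1627] x [-0.0139 -0.0077  0.0124]
z0.151 14 y [0.1468 0.1495 0.1572] x [-0.0133 -0.0028  0.0104]
z0.157 8 y [0.1467 0.1482 0.1535] x [-0.0109 -0.0039  0.0081]
z0.163 13 y [0.1458 0.1471 0.1528] x [-0.0139 -0.003   0.022 ]
z0.169 20 y [0.144  0.1464 0.1506] x [-0.0287  0.0005  0.0288]
z0.175 48 y [0.1439 0.1477 0.1668] x [-0.0291 -0.0119  0.0326]
```

The depth cloud puts the shut fingertips at z of about 0.121, some 31 mm above the reported TCP height. That explains the first slip, and the fingers are now above the bar rather than behind it. I'll back out and go lower.

Emit:
step_arm:
  commands:
    - {"fingers": 1,"dx": 0.02,"dy": 0,"dz": 0,"roll": 0}
    - {"fingers": 1,"dx": 0.028,"dy": 0,"dz": 0,"roll": 0}
    - {"fingers": 1,"dx": 0.028,"dy": 0,"dz": 0.015,"roll": 0}
    - {"fingers": 1,"dx": 0.028,"dy": 0,"dz": 0.03,"roll": 0}
    - {"fingers": 1,"dx": 0.028,"dy": 0,"dz": 0.037,"roll": 0}
    - {"fingers": 1,"dx": 0.023,"dy": 0,"dz": 0.037,"roll": 0}
    - {"fingers": 1,"dx": 0.02,"dy": 0,"dz": 0.037,"roll": 0}
    - {"fingers": 1,"dx": 0.018,"dy": 0,"dz": 0.037,"roll": 0}

```text
time: 15.72
tool_pos: [0.5446, 0.0207, 0.0528]
tcp_rot: [2.42, 2.002, 0.001]
wrist_force: [-0.2, 0.4, -0.2]
width: -0.001
grip_force: 0.0
```

```bash
python3 loc.py; python3 - <<'E'
from h import *
im,p,m=cloud("side")
ctr=np.array([.5113,-.151]); a=np.deg2rad(-10.8); ex=np.array([np.cos(a),np.sin(a)]); ey=np.array([-ex[1],ex[0]])
l=np.stack([(p[...,:2]-ctr)@ex,(p[...,:2]-ctr)@ey,p[...,2]],-1)
k=m&(np.abs(l[...,0])<.03)&(l[...,1]>.145)&(l[...,1]<.22)&(l[...,2]>.06)&(l[...,2]<.15)
for zz in np.arange(.063,.14,.006):
    b=l[k&(np.abs(l[...,2]-zz)<.003)]
    if len(b): print("z%.3f"%zz,len(b),"y",np.percentile(b[:,1],[2,50,98]).round(4))
E
```

```text
t 15.72 local x 0.0005 y 0.1749 z 0.0528  Fx -0.3 Fy 0.3 Fz -0.2
z0.087 1 y [0.1483 0.1483 0.1483]
z0.093 8 y [0.1457 0.1605 0.1788]
z0.099 35 y [0.1459 0.1529 0.1769]
z0.105 45 y [0.1499 0.1568 0.1759]
z0.111 11 y [0.1572 0.1677 0.178 ]
z0.117 13 y [0.1642 0.1667 0.1712]
z0.123 10 y [0.1639 0.1663 0.1715]
z0.129 14 y [0.1624 0.1646 0.1713]
z0.135 31 y [0.1612 0.1643 0.1831]
```

Emit:
step_arm:
  commands:
    - {"fingers": 1,"dx": -0.002,"dy": 0,"dz": 0,"roll": 0}
    - {"fingers": 1,"dx": -0.004,"dy": 0,"dz": -0.001,"roll": 0}
    - {"fingers": 1,"dx": -0.006,"dy": 0,"dz": -0.002,"roll": 0}

```text
time: 16.15
tool_pos: [0.5434, 0.0166, 0.0546]
tcp_rot: [-2.42, -2.001, -0.004]
wrist_force: [-1.0, 7.9, 2.4]
width: 0.002
grip_force: 3.8
```

```bash
python3 loc.py
```

```text
t 16.15 local x 0.0002 y 0.1706 z 0.0546  Fx -2.5 Fy 7.5 Fz 2.4
```

Emit:
step_arm:
  commands:
    - {"fingers": 1,"dx": -0.002,"dy": 0,"dz": -0.003,"roll": 0}
    - {"fingers": 1,"dx": -0.004,"dy": 0,"dz": -0.006,"roll": 0}
    - {"fingers": 1,"dx": -0.007,"dy": 0,"dz": -0.009,"roll": 0}
    - {"fingers": 1,"dx": -0.01,"dy": 0,"dz": -0.012,"roll": 0}

```text
time: 16.65
tool_pos: [0.5415, 0.0063, 0.0669]
tcp_rot: [-2.42, -2.002, -0.003]
wrist_force: [0.3, 4.8, 1.3]
width: 0.002
grip_force: 2.8
```

```bash
python3 loc.py
```

```text
t 16.65 local x 0.0002 y 0.1601 z 0.0669  Fx -0.6 Fy 4.8 Fz 1.3
```

Emit:
step_arm:
  commands:
    - {"fingers": 1,"dx": -0.0025,"dy": 0,"dz": -0.002,"roll": 0}
    - {"fingers": 1,"dx": -0.005,"dy": 0,"dz": -0.004,"roll": 0}
    - {"fingers": 1,"dx": -0.0075,"dy": 0,"dz": -0.006,"roll": 0}

```text
time: 17.02
tool_pos: [0.5402, -0.0016, 0.0728]
tcp_rot: [2.42, 2.003, 0.002]
wrist_force: [1.2, 4.0, 1.7]
width: -0.004
grip_force: 2.3
```

```bash
python3 loc.py
```

```text
t 17.02 local x 0.0004 y 0.1521 z 0.0728  Fx 0.4 Fy 4.2 Fz 1.7
```

Emit:
step_arm:
  commands:
    - {"fingers": 1,"dx": -0.002,"dy": 0,"dz": -0.0015,"roll": 0}
    - {"fingers": 1,"dx": -0.004,"dy": 0,"dz": -0.0025,"roll": 0}

```text
time: 17.27
tool_pos: [0.5391, -0.006, 0.0749]
tcp_rot: [2.42, 2.003, 0.001]
wrist_force: [1.3, 4.5, 1.5]
width: -0.002
grip_force: 2.2
```

```bash
python3 loc.py
```

```text
t 17.27 local x 0.0002 y 0.1477 z 0.0749  Fx 0.4 Fy 4.7 Fz 1.5
```

Emit:
step_arm:
  commands:
    - {"fingers": 1,"dx": -0.002,"dy": 0,"dz": -0.001,"roll": 0}
    - {"fingers": 1,"dx": -0.0035,"dy": 0,"dz": -0.002,"roll": 0}

```text
time: 17.52
tool_pos: [0.5382, -0.0095, 0.0767]
tcp_rot: [-2.421, -2.003, 0.0]
wrist_force: [1.8, 4.0, 1.5]
width: 0.001
grip_force: 2.1
```

```bash
python3 loc.py
```

```text
t 17.52 local x -0.0001 y 0.1441 z 0.0767  Fx 1.0 Fy 4.3 Fz 1.5
```

Emit:
step_arm:
  commands:
    - {"fingers": 1,"dx": -0.002,"dy": 0,"dz": -0.001,"roll": 0}
    - {"fingers": 1,"dx": -0.0035,"dy": 0,"dz": -0.002,"roll": 0}

```text
time: 17.77
tool_pos: [0.5375, -0.0129, 0.0787]
tcp_rot: [2.42, 2.003, -0.0]
wrist_force: [1.1, 4.5, 0.8]
width: 0.002
grip_force: 2.1
```

```bash
python3 loc.py
```

```text
t 17.77 local x -0.0001 y 0.1406 z 0.0787  Fx 0.3 Fy 4.7 Fz 0.8
```

Emit:
step_arm:
  commands:
    - {"fingers": 1,"dx": -0.0015,"dy": 0,"dz": -0.0006,"roll": 0}
    - {"fingers": 1,"dx": -0.003,"dy": 0,"dz": -0.0013,"roll": 0}

```text
time: 18.02
tool_pos: [0.537, -0.0157, 0.0801]
tcp_rot: [-2.42, -2.003, -0.0]
wrist_force: [1.2, 5.2, 2.9]
width: 0.001
grip_force: 2.5
```

```bash
python3 loc.py
```

```text
t 18.02 local x -0.0001 y 0.1377 z 0.0801  Fx 0.2 Fy 5.4 Fz 2.9
```

Emit:
step_arm:
  commands:
    - {"fingers": 1,"dx": -0.0015,"dy": 0,"dz": -0.0006,"roll": 0}
    - {"fingers": 1,"dx": -0.0025,"dy": 0,"dz": -0.001,"roll": 0}

```text
time: 18.27
tool_pos: [0.5366, -0.0179, 0.0811]
tcp_rot: [-2.42, -2.002, -0.001]
wrist_force: [0.8, 7.0, 1.4]
width: 0.002
grip_force: 3.3
```

```bash
python3 loc.py
```

```text
t 18.27 local x -0.0001 y 0.1355 z 0.0811  Fx -0.5 Fy 7.1 Fz 1.4
```

Emit:
step_arm:
  commands:
    - {"fingers": 1,"dx": -0.0008,"dy": 0,"dz": -0.0003,"roll": 0}
    - {"fingers": 1,"dx": -0.0008,"dy": 0,"dz": -0.0003,"roll": 0}

```text
time: 18.52
tool_pos: [0.5365, -0.0185, 0.0814]
tcp_rot: [-2.42, -2.002, -0.001]
wrist_force: [1.5, 6.1, 1.6]
width: 0.003
grip_force: 3.2
```

```bash
python3 loc.py
```

```text
t 18.52 local x -0.0001 y 0.1349 z 0.0814  Fx 0.3 Fy 6.3 Fz 1.6
```

Emit:
step_arm:
  commands:
    - {"fingers": 1,"dx": -0.001,"dy": 0,"dz": -0.0004,"roll": 0}
    - {"fingers": 1,"dx": -0.001,"dy": 0,"dz": -0.0004,"roll": 0}

```text
time: 18.77
tool_pos: [0.5364, -0.0192, 0.0817]
tcp_rot: [-2.42, -2.002, -0.002]
wrist_force: [1.8, 7.1, 2.1]
width: -0.002
grip_force: 3.7
```

```bash
python3 loc.py
```

```text
t 18.77 local x -0.0001 y 0.1342 z 0.0817  Fx 0.4 Fy 7.3 Fz 2.1
```

Emit:
step_arm:
  commands:
    - {"fingers": 1,"dx": -0.001,"dy": 0,"dz": -0.0004,"roll": 0}
    - {"fingers": 1,"dx": -0.001,"dy": 0,"dz": -0.0004,"roll": 0}

```text
time: 19.02
tool_pos: [0.5363, -0.0198, 0.0821]
tcp_rot: [-2.42, -2.001, -0.002]
wrist_force: [1.6, 9.6, 1.0]
width: 0.003
grip_force: 4.2
```

```bash
python3 loc.py
```

```text
t 19.02 local x -0.0001 y 0.1335 z 0.0821  Fx -0.2 Fy 9.7 Fz 1.0
```

Emit:
step_arm:
  commands:
    - {"fingers": 1,"dx": 0,"dy": 0,"dz": 0,"roll": 0}

```text
time: 19.15
tool_pos: [0.5362, -0.0198, 0.0821]
tcp_rot: [-2.42, -2.002, -0.002]
wrist_force: [2.9, 8.4, 1.9]
width: 0.0
grip_force: 4.2
```

```bash
python3 loc.py
```

```text
t 19.15 local x -0.0001 y 0.1335 z 0.0821  Fx 1.3 Fy 8.8 Fz 1.9
```

Emit:
step_arm:
  commands:
    - {"fingers": 1,"dx": -0.0005,"dy": 0,"dz": -0.0002,"roll": 0}
    - {"fingers": 1,"dx": -0.0005,"dy": 0,"dz": -0.0002,"roll": 0}

```text
time: 19.4
tool_pos: [0.5362, -0.0201, 0.0822]
tcp_rot: [-2.42, -2.001, -0.003]
wrist_force: [1.9, 8.5, 0.2]
width: 0.004
grip_force: 4.6
```

```bash
python3 loc.py
```

```text
t 19.40 local x -0.0001 y 0.1333 z 0.0822  Fx 0.3 Fy 8.8 Fz 0.2
```

```bash
cat > ends.py <<'E'
from h import *
ctr=np.array([.5113,-.151]); a=np.deg2rad(-10.8); ex=np.array([np.cos(a),np.sin(a)]); ey=np.array([-ex[1],ex[0]])
for r in range(2):
    im,p,m=cloud("side"); hsv=cv2.cvtColor(im,cv2.COLOR_BGR2HSV)
    l=np.stack([(p[...,:2]-ctr)@ex,(p[...,:2]-ctr)@ey,p[...,2]],-1)
    k0=m&(np.abs(l[...,1])<.075)&(np.abs(l[...,0])<.03)&(hsv[...,1]<40)&(hsv[...,2]>170)&(l[...,2]>.085)&(l[...,2]<.14)
    for s in(1,-1):
        q=l[k0&(l[...,1]*s>0)]; print(s,len(q),"z",np.median(q[:,2]).round(4),q[:,2].mean().round(4),"pix",np.argwhere(k0&(l[...,1]*s>0)).mean(0).round(2))
    for s in(1,-1):
        k=m&(im.max(-1)<75)&(np.abs(l[...,0])<.025)&(l[...,1]*s>.1)&(l[...,2]>.06)&(l[...,2]<.14)&(l[...,1]*s<.175); q=l[k]; q=q[(q[:,2]<.135)]
        c=np.polyfit(q[:,2]-.05,s*q[:,1]-.09,1) if len(q)>5 else 0
        print(" lever",s,len(q),"slope angle",np.arctan(c[0]).round(3) if len(q)>5 else "")
E
python3 ends.py; python3 loc.py
python3 - <<'E'
from h import *
im=np.load("pics/side5.npz")["im"];l=np.load("pics/lside5.npy");hsv=cv2.cvtColor(im,cv2.COLOR_BGR2HSV)
k0=(np.abs(l[...,1])<.075)&(np.abs(l[...,0])<.03)&(hsv[...,1]<40)&(hsv[...,2]>170)&(l[...,2]>.085)&(l[...,2]<.14)
for s in(1,-1): print("before",np.argwhere(k0&(l[...,1]*s>0)).mean(0).round(2))
E
```

```text
1 0 z nan nan pix [nan nan]
-1 10 z 0.122 0.1221 pix [206.5 345.3]
 lever 1 103 slope angle 0.399
 lever -1 139 slope angle 1.009
1 0 z nan nan pix [nan nan]
-1 11 z 0.1223 0.1224 pix [206.36 345.18]
 lever 1 99 slope angle 0.409
 lever -1 139 slope angle 1.007
t 19.50 local x -0.0001 y 0.1333 z 0.0822  Fx 0.2 Fy 8.7 Fz 0.9
before [180.53 318.74]
before [207.   344.69]
  return _methods._mean(a, axis=axis, dtype=dtype,
  ret = ret.dtype.type(ret / rcount)
ends.py:8: RuntimeWarning: Mean of empty slice.
  q=l[k0&(l[...,1]*s>0)]; print(s,len(q),"z",np.median(q[:,2]).round(4),q[:,2].mean().round(4),"pix",np.argwhere(k0&(l[...,1]*s>0)).mean(0).round(2))
  ret = um.true_divide(
```

Emit:
step_arm:
  commands:
    - {"fingers": 1,"dx": -0.0006,"dy": 0,"dz": -0.0002,"roll": 0}
    - {"fingers": 1,"dx": -0.0006,"dy": 0,"dz": -0.0002,"roll": 0}

```text
time: 19.75
tool_pos: [0.5361, -0.0205, 0.0824]
tcp_rot: [-2.42, -2.001, -0.003]
wrist_force: [2.6, 8.7, 0.3]
width: 0.003
grip_force: 5.0
```

```bash
python3 loc.py
```

```text
t 19.75 local x -0.0001 y 0.1329 z 0.0824  Fx 0.9 Fy 9.0 Fz 0.3
```

Emit:
step_arm:
  commands:
    - {"fingers": 1,"dx": 0,"dy": 0,"dz": 0,"roll": 0}

```text
time: 19.88
tool_pos: [0.5361, -0.0205, 0.0824]
tcp_rot: [-2.42, -2.001, -0.003]
wrist_force: [1.7, 8.7, 1.0]
width: 0.002
grip_force: 4.9
```

```bash
python3 loc.py; python3 ends.py 2>/dev/null
```

```text
t 19.88 local x -0.0001 y 0.1329 z 0.0824  Fx 0.0 Fy 8.9 Fz 1.0
1 0 z nan nan pix [nan nan]
-1 5 z 0.1233 0.1224 pix [206.6 345.2]
 lever 1 102 slope angle 0.41
 lever -1 138 slope angle 1.009
1 0 z nan nan pix [nan nan]
-1 5 z 0.1217 0.1217 pix [206.6 345.2]
 lever 1 99 slope angle 0.41
 lever -1 141 slope angle 1.003
```

Emit:
step_arm:
  commands:
    - {"fingers": 1,"dx": -0.0005,"dy": 0,"dz": -0.0002,"roll": 0}
    - {"fingers": 1,"dx": -0.0005,"dy": 0,"dz": -0.0002,"roll": 0}

```text
time: 20.23
tool_pos: [0.536, -0.0208, 0.0825]
tcp_rot: [-2.42, -2.001, -0.004]
wrist_force: [3.3, 9.8, -0.8]
width: 0.003
grip_force: 5.2
```

```bash
python3 loc.py
```

```text
t 20.23 local x -0.0001 y 0.1325 z 0.0825  Fx 1.4 Fy 10.3 Fz -0.8
```

Emit:
step_arm:
  commands:
    - {"fingers": 1,"dx": 0.004,"dy": 0,"dz": 0,"roll": 0}
    - {"fingers": 1,"dx": 0.02,"dy": 0,"dz": 0,"roll": 0}
    - {"fingers": 1,"dx": 0.03,"dy": 0,"dz": -0.03,"roll": 0}
    - {"fingers": 1,"dx": 0.03,"dy": 0,"dz": -0.09,"roll": 0}
    - {"fingers": 1,"dx": 0.03,"dy": 0,"dz": -0.13,"roll": 0}

```text
time: 20.85
tool_pos: [0.542, 0.0071, 0.2151]
tcp_rot: [2.418, 2.002, 0.001]
wrist_force: [-0.3, 0.0, 1.4]
width: -0.006
grip_force: 0.0
```

```bash
python3 loc.py; python3 ends.py 2>/dev/null
```

```text
t 20.85 local x 0.0005 y 0.1610 z 0.2151  Fx -0.3 Fy -0.0 Fz 1.4
1 0 z nan nan pix [nan nan]
-1 22 z 0.1223 0.1223 pix [206.86 344.59]
 lever 1 93 slope angle 0.324
 lever -1 140 slope angle 1.007
1 0 z nan nan pix [nan nan]
-1 21 z 0.1224 0.1221 pix [206.9  344.71]
 lever 1 96 slope angle 0.343
 lever -1 139 slope angle 0.999
```

The left lever is home at about 0.33 rad: it stopped moving at 8 to 9 N square to its arm. On to the right lever.

Emit:
step_arm:
  commands:
    - {"fingers": 1,"dx": -0.03,"dy": 0,"dz": 0,"roll": 0}
    - {"fingers": 1,"dx": -0.08,"dy": 0,"dz": 0,"roll": 0}
    - {"fingers": 1,"dx": -0.135,"dy": 0,"dz": 0,"roll": 0}
    - {"fingers": 1,"dx": -0.19,"dy": 0,"dz": 0,"roll": 0}
    - {"fingers": 1,"dx": -0.245,"dy": 0,"dz": 0,"roll": 0}
    - {"fingers": 1,"dx": -0.3,"dy": 0,"dz": 0,"roll": 0}
    - {"fingers": 1,"dx": -0.34,"dy": 0,"dz": 0,"roll": 0}
    - {"fingers": 1,"dx": -0.353,"dy": 0,"dz": 0,"roll": 0}

```text
time: 21.95
tool_pos: [0.4739, -0.3415, 0.2113]
tcp_rot: [-2.422, -1.998, 0.002]
wrist_force: [0.2, 0.6, -0.2]
width: 0.002
grip_force: 0.0
```

Emit:
step_arm:
  commands:
    - {"fingers": 1,"dx": 0,"dy": 0,"dz": 0,"roll": 0}
    - {"fingers": 1,"dx": 0,"dy": 0,"dz": 0.04,"roll": 0}
    - {"fingers": 1,"dx": 0,"dy": 0,"dz": 0.09,"roll": 0}
    - {"fingers": 1,"dx": 0,"dy": 0,"dz": 0.13,"roll": 0}
    - {"fingers": 1,"dx": 0,"dy": 0,"dz": 0.157,"roll": 0}
    - {"fingers": 1,"dx": 0,"dy": 0,"dz": 0.165,"roll": 0}
    - {"fingers": 1,"dx": 0,"dy": 0,"dz": 0.165,"roll": 0}

```text
time: 22.82
tool_pos: [0.4756, -0.3386, 0.0477]
tcp_rot: [-2.419, -2.004, 0.0]
wrist_force: [0.1, 0.7, 0.6]
width: -0.003
grip_force: 0.0
```

```bash
python3 loc.py; python3 ends.py 2>/dev/null
```

```text
t 22.82 local x 0.0001 y -0.1910 z 0.0477  Fx -0.1 Fy 0.7 Fz 0.6
1 20 z 0.1197 0.1196 pix [180.9  318.05]
-1 32 z 0.1215 0.1213 pix [207.03 344.22]
 lever 1 88 slope angle 0.33
 lever -1 100 slope angle 1.014
1 20 z 0.1202 0.12 pix [180.9  318.05]
-1 32 z 0.1219 0.1217 pix [207.03 344.22]
 lever 1 88 slope angle 0.326
 lever -1 97 slope angle 1.004
```

Emit:
step_arm:
  commands:
    - {"fingers": 1,"dx": 0.006,"dy": 0,"dz": 0,"roll": 0}
    - {"fingers": 1,"dx": 0.011,"dy": 0,"dz": 0,"roll": 0}
    - {"fingers": 1,"dx": 0.014,"dy": 0,"dz": 0,"roll": 0}
    - {"fingers": 1,"dx": 0.016,"dy": 0,"dz": -0.001,"roll": 0}

```text
time: 23.42
tool_pos: [0.4784, -0.3256, 0.0493]
tcp_rot: [2.417, 2.002, -0.003]
wrist_force: [-2.6, -6.2, 1.5]
width: -0.0
grip_force: 3.6
```

```bash
python3 loc.py
```

```text
t 23.43 local x 0.0004 y -0.1776 z 0.0493  Fx -1.4 Fy -6.5 Fz 1.5
```

Emit:
step_arm:
  commands:
    - {"fingers": 1,"dx": 0.0025,"dy": 0,"dz": -0.004,"roll": 0}
    - {"fingers": 1,"dx": 0.005,"dy": 0,"dz": -0.0075,"roll": 0}
    - {"fingers": 1,"dx": 0.008,"dy": 0,"dz": -0.011,"roll": 0}
    - {"fingers": 1,"dx": 0.011,"dy": 0,"dz": -0.0145,"roll": 0}

```text
time: 23.92
tool_pos: [0.4803, -0.3152, 0.0641]
tcp_rot: [2.418, 2.001, -0.003]
wrist_force: [-2.6, -5.8, 1.4]
width: -0.001
grip_force: 2.9
```

```bash
python3 loc.py
```

```text
t 23.93 local x 0.0004 y -0.1671 z 0.0641  Fx -1.4 Fy -6.1 Fz 1.4
```

Emit:
step_arm:
  commands:
    - {"fingers": 1,"dx": 0.003,"dy": 0,"dz": -0.0028,"roll": 0}
    - {"fingers": 1,"dx": 0.006,"dy": 0,"dz": -0.0055,"roll": 0}
    - {"fingers": 1,"dx": 0.009,"dy": 0,"dz": -0.008,"roll": 0}

```text
time: 24.3
tool_pos: [0.4825, -0.3063, 0.0724]
tcp_rot: [2.418, 2.001, -0.002]
wrist_force: [-0.9, -5.3, 2.2]
width: 0.0
grip_force: 2.5
```

```bash
python3 loc.py
```

```text
t 24.30 local x 0.0008 y -0.1580 z 0.0724  Fx 0.1 Fy -5.4 Fz 2.2
```

Emit:
step_arm:
  commands:
    - {"fingers": 1,"dx": 0.0025,"dy": 0,"dz": -0.002,"roll": 0}
    - {"fingers": 1,"dx": 0.005,"dy": 0,"dz": -0.0038,"roll": 0}
    - {"fingers": 1,"dx": 0.0075,"dy": 0,"dz": -0.0055,"roll": 0}

```text
time: 24.68
tool_pos: [0.4837, -0.2974, 0.0771]
tcp_rot: [2.42, 2.002, -0.0]
wrist_force: [-1.1, -5.0, 0.5]
width: -0.001
grip_force: 2.4
```

```bash
python3 loc.py
```

```text
t 24.68 local x 0.0003 y -0.1489 z 0.0771  Fx -0.1 Fy -5.1 Fz 0.5
```

Emit:
step_arm:
  commands:
    - {"fingers": 1,"dx": 0.002,"dy": 0,"dz": -0.0013,"roll": 0}
    - {"fingers": 1,"dx": 0.0035,"dy": 0,"dz": -0.002,"roll": 0}

```text
time: 24.92
tool_pos: [0.4841, -0.2935, 0.0787]
tcp_rot: [2.42, 2.003, -0.0]
wrist_force: [-0.3, -5.5, 1.7]
width: -0.002
grip_force: 2.4
```

```bash
python3 loc.py
```

```text
t 24.93 local x 0.0000 y -0.1450 z 0.0787  Fx 0.8 Fy -5.5 Fz 1.7
```

Emit:
step_arm:
  commands:
    - {"fingers": 1,"dx": 0.0015,"dy": 0,"dz": -0.0007,"roll": 0}
    - {"fingers": 1,"dx": 0.003,"dy": 0,"dz": -0.0014,"roll": 0}

```text
time: 25.18
tool_pos: [0.4846, -0.2905, 0.08]
tcp_rot: [-2.42, -2.003, 0.0]
wrist_force: [-0.2, -5.3, 1.8]
width: -0.001
grip_force: 2.4
```

```bash
python3 loc.py
```

```text
t 25.18 local x -0.0001 y -0.1420 z 0.0800  Fx 0.8 Fy -5.3 Fz 1.8
```

Emit:
step_arm:
  commands:
    - {"fingers": 1,"dx": 0.0012,"dy": 0,"dz": -0.0005,"roll": 0}
    - {"fingers": 1,"dx": 0.0025,"dy": 0,"dz": -0.0011,"roll": 0}

```text
time: 25.42
tool_pos: [0.485, -0.2881, 0.0811]
tcp_rot: [-2.42, -2.003, 0.0]
wrist_force: [-1.1, -5.1, 2.3]
width: 0.006
grip_force: 2.4
```

```bash
python3 loc.py
```

```text
t 25.43 local x -0.0001 y -0.1396 z 0.0811  Fx -0.1 Fy -5.2 Fz 2.3
```

Emit:
step_arm:
  commands:
    - {"fingers": 1,"dx": 0.001,"dy": 0,"dz": -0.0004,"roll": 0}
    - {"fingers": 1,"dx": 0.002,"dy": 0,"dz": -0.0008,"roll": 0}

```text
time: 25.68
tool_pos: [0.4854, -0.2865, 0.082]
tcp_rot: [2.42, 2.003, -0.001]
wrist_force: [-1.6, -6.6, 0.5]
width: 0.001
grip_force: 3.2
```

```bash
python3 loc.py
```

```text
t 25.68 local x -0.0001 y -0.1380 z 0.0820  Fx -0.3 Fy -6.8 Fz 0.5
```

Emit:
step_arm:
  commands:
    - {"fingers": 1,"dx": 0.0008,"dy": 0,"dz": -0.0003,"roll": 0}
    - {"fingers": 1,"dx": 0.0015,"dy": 0,"dz": -0.0006,"roll": 0}

```text
time: 25.92
tool_pos: [0.4855, -0.2855, 0.0825]
tcp_rot: [2.419, 2.003, -0.002]
wrist_force: [-1.4, -7.1, 0.2]
width: 0.004
grip_force: 3.7
```

```bash
python3 loc.py
```

```text
t 25.93 local x -0.0001 y -0.1369 z 0.0825  Fx -0.1 Fy -7.3 Fz 0.2
```

Emit:
step_arm:
  commands:
    - {"fingers": 1,"dx": 0.001,"dy": 0,"dz": -0.0004,"roll": 0}
    - {"fingers": 1,"dx": 0.001,"dy": 0,"dz": -0.0004,"roll": 0}

```text
time: 26.18
tool_pos: [0.4857, -0.2847, 0.0829]
tcp_rot: [2.419, 2.002, -0.002]
wrist_force: [-1.4, -7.5, 0.1]
width: -0.001
grip_force: 4.0
```

```bash
python3 loc.py
```

```text
t 26.18 local x -0.0001 y -0.1361 z 0.0829  Fx 0.0 Fy -7.7 Fz 0.1
```

Emit:
step_arm:
  commands:
    - {"fingers": 1,"dx": 0.0006,"dy": 0,"dz": -0.0002,"roll": 0}
    - {"fingers": 1,"dx": 0.0006,"dy": 0,"dz": -0.0002,"roll": 0}

```text
time: 26.42
tool_pos: [0.4858, -0.2844, 0.083]
tcp_rot: [2.419, 2.002, -0.003]
wrist_force: [-2.2, -8.1, 0.1]
width: -0.005
grip_force: 4.4
```

```bash
python3 loc.py; python3 ends.py 2>/dev/null
```

```text
t 26.43 local x -0.0001 y -0.1358 z 0.0830  Fx -0.7 Fy -8.3 Fz 0.1
1 23 z 0.1196 0.1194 pix [181.22 318.39]
-1 30 z 0.1189 0.1187 pix [208.03 344.17]
 lever 1 84 slope angle 0.323
 lever -1 21 slope angle 0.607
1 23 z 0.1196 0.1194 pix [181.22 318.39]
-1 31 z 0.1192 0.1188 pix [208.1  344.16]
 lever 1 86 slope angle 0.332
 lever -1 23 slope angle 0.622
```

Emit:
step_arm:
  commands:
    - {"fingers": 1,"dx": 0.0007,"dy": 0,"dz": -0.0002,"roll": 0}
    - {"fingers": 1,"dx": 0.0007,"dy": 0,"dz": -0.0002,"roll": 0}

```text
time: 26.78
tool_pos: [0.4859, -0.284, 0.0833]
tcp_rot: [2.419, 2.002, -0.003]
wrist_force: [-1.8, -9.5, -1.1]
width: 0.003
grip_force: 4.8
```

```bash
python3 loc.py
```

```text
t 26.77 local x -0.0001 y -0.1354 z 0.0833  Fx -0.0 Fy -9.7 Fz -1.1
```

Emit:
step_arm:
  commands:
    - {"fingers": 1,"dx": 0.0004,"dy": 0,"dz": -0.0001,"roll": 0}
    - {"fingers": 1,"dx": 0.0004,"dy": 0,"dz": -0.0001,"roll": 0}

```text
time: 27.02
tool_pos: [0.4859, -0.2838, 0.0834]
tcp_rot: [2.419, 2.002, -0.003]
wrist_force: [-2.2, -10.7, -0.7]
width: -0.004
grip_force: 5.1
```

```bash
python3 loc.py
```

```text
t 27.02 local x -0.0001 y -0.1352 z 0.0834  Fx -0.2 Fy -10.9 Fz -0.7
```

Emit:
step_arm:
  commands:
    - {"fingers": 1,"dx": -0.004,"dy": 0,"dz": 0,"roll": 0}
    - {"fingers": 1,"dx": -0.02,"dy": 0,"dz": 0,"roll": 0}
    - {"fingers": 1,"dx": -0.035,"dy": 0,"dz": -0.03,"roll": 0}
    - {"fingers": 1,"dx": -0.035,"dy": 0,"dz": -0.08,"roll": 0}
    - {"fingers": 1,"dx": -0.035,"dy": 0,"dz": -0.13,"roll": 0}
    - {"fingers": 1,"dx": -0.035,"dy": 0,"dz": -0.13,"roll": 0}

```text
time: 27.78
tool_pos: [0.4825, -0.3184, 0.219]
tcp_rot: [2.414, 1.997, 0.005]
wrist_force: [1.3, -0.2, 0.9]
width: -0.003
grip_force: 0.0
```

```bash
python3 ends.py 2>/dev/null; python3 - <<'E'
from h import *
a,_=read_camera("side"); t,_=read_camera("top")
cv2.imwrite("pics/end.png",np.hstack([cv2.resize(a[130:260,260:400],(400,400),interpolation=cv2.INTER_CUBIC),cv2.resize(t[90:210,110:270],(400,400))]))
E
```

```text
1 21 z 0.1192 0.119 pix [181.1  318.57]
-1 24 z 0.1196 0.1196 pix [207.79 344.38]
 lever 1 88 slope angle 0.335
 lever -1 40 slope angle 0.359
1 21 z 0.1197 0.1194 pix [181.1  318.57]
-1 25 z 0.1196 0.1194 pix [207.92 344.4 ]
 lever 1 91 slope angle 0.323
 lever -1 39 slope angle 0.359
```

View pics/end.png

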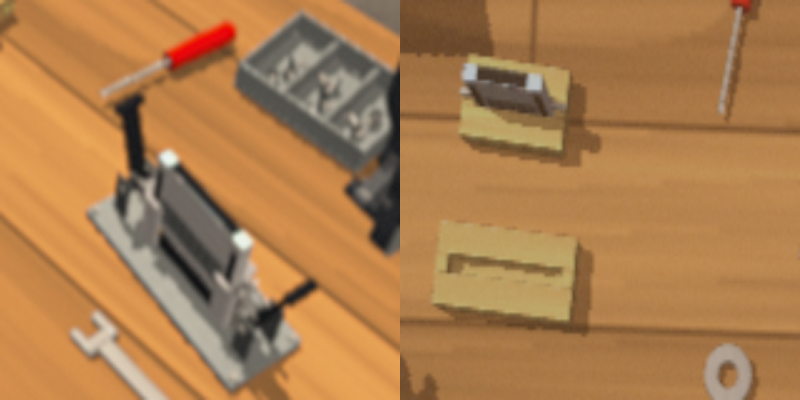

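The side crop shows the module level, ends at (168,158) and (243,240), both at z 0.119, with both levers in at about 0.33 and 0.36 rad. The top crop shows the empty long stand at (505,270) and the short module undisturbed at (505,92). Handing in.

```bash
python3 -c "
from workcell import finish_job
print(finish_job())"
```

```text
the job is handed in; nothing more can be done
None
```

I handed the job in at about 28 s: the long module is in the grey rack with both levers pushed to a firm stop at about 8–10 N square to the arm, both ends level, and the short module left undisturbed.

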